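Refit the drive boards of the mill's control unit

ROBOT

A 6-joint arm with a two-finger parallel gripper is mounted at the origin on the work surface. World frame = base frame: x ahead of the robot, y to its left, z up, the work surface at z = 0. Lengths are in m, angles in rad, forces in N, time in s.
With the tool pointing down it reaches from about 0.375 to 0.9 m from the base axis. Payload 3.1 kg.
Tool frame: the origin (TCP) lies midway between the tips of the shut fingers; the grasp point (between the pads) lies 19 mm behind it; x points along the fingers, z is the direction in which the jaws open and shut, and the axes are right-handed (so a half turn about x gives the same grasp; the last joint's range is limited). The gripper opens to 87 mm and grips with 3 to 60 N. Pads are 19 mm wide; open, the fingers measure 117 mm over their backs; the gripper's body (75 mm by 190 mm) begins 51 mm behind the grasp point.
Start: joints at [1.014, 0.527, 1.433, -0, 1.181, -0.178], TCP at [0.231, 0.581, 0.223] pointing down, gripper open.
Joint ranges: [-3.08, 3.08], [-0.75, 2.2], [0.22, 2.44], [-1.43, 4.57], [0, 2.65], [-2.85, 2.85]. Speed limits (rad/s): [2.79, 2.79, 3.14, 3.14, 3.14, 3.14].

INTERFACE

Orientations are given as a unit quaternion [x, y, z, w].
In Python, from rig import robot, optics, workorder gives the robot as it stands.
- The arm moves only by the tool arm_command, never from a script. Its argument "plan" is a list of rows, each a list of 7 numbers: the shift along the tool's x, y, z in cm, then the turn, a rotation vector about the tool's x, y, z in rad, then the finger opening in cm, from 0 to 8.7. In form: [[x, y, z, ax, ay, az, gripper], ...]. A call has 1 to 12 rows; each row shifts and turns the pose as measured when the row begins, along the tool's axes as they then stand; what a row does not reach is not made up. A row lasts 1/8 s, in which the tool goes at most 62.5 mm and 10.7 degrees, less where a joint would pass 70% of its speed; a pose out of reach is approached as far as the arm can. A call with a gripper value outside its range is refused whole. The fingers move at their own pace and stop on an object; "grip_force" is the grip in N (left out, the last holds). Time passes only in rows, so rows that do not move let the fingers close. It gives the time, the measured TCP pose, the force and the opening at its end, in the units of the state.
- robot.get_obs(): the state, without advancing time (a new reading comes with each control period).
- optics.camera(name): name is "scene" or "top" or "wrist"; returns (picture, depth): 400x640x3 uint8, blue, green, red; 400x640 float32, m along the optical axis (not along the pixel's ray), 0 where there is no reading.
- optics.camera_info(name): a dict with "mtx" (3x3 intrinsics, pixels), "position" and "rotation" of the camera in the world; the wrist camera has in their place "tool_from_camera" (4x4, takes a point from camera to tool coordinates, whose origin is the TCP and whose axes are the tool frame's). Camera axes: x right, y down, z forward; pixel columns grow to the right and rows downward; lengths in m; the calibration is good to about 2 mm. The wrist camera is an equidistant fisheye: a pixel r from the principal point sees the ray r / f radians off the axis. A picture is of the moment at which its call begins: read the wrist's pose just before it. camera_info takes no time and is no camera call.
- workorder.hand_in(): hands the job in, once; it reports no verdict.
The state is a dict: "time": time; "q": joint angles; "joint_velocities": joint speeds; "joint_torque": joint torques, N m; "position": TCP position; "tool_rot": TCP orientation; "ft_force": force on the tool from outside, world axes, zero at the start; "moment": the same for the moment, N m; "grip_width": finger opening in m.
Only numpy, scipy, OpenCV 4.12 (cv2) and the standard library are available. Lean on these libraries where they do the work, as an engineer would, in place of code of your own. Each camera call takes 0.05 s, during which the arm holds its last target. There are 200 camera calls.

TASK

Put the milling machine's control unit back together: slide every drive board lying on the bench along the card guides of a free bay, one board to a bay, and press down both ejector levers of that bay so that the board is seated fully home. When all boards are locked in, and only then, push the power cassette along its slide until it is fully home against its stop. Leave the flat tin where it lies.

Things in the scene. Friction and masses are not known exactly. Their poses are not given: they have to be found in the camera images.
- unit: Open-topped control unit, grey steel and aluminium, 414 wide, 100 deep, 64 mm high, fixed. Origin at bench level, middle of its front line; +x = direction in which boards and cassette slide in, +y left looking in, z up. Three equal board bays, centres y = 159, 63, -33 mm, then the cassette's slide at y = -144.5. Posts 10 wide, 64 high stand at x -16 to 0 beside the bays, 86 mm apart clear.
- bay0 (a point): Leftmost board bay: point where a board's origin lies when seated (unit x -6 mm, z 12 mm); unit's axes. Card guides: side walls 80 mm apart, mouth flared from unit x = 0 to 12 mm; the card's edges run on ledges 12 mm above the bench (sloping up to that from x = 0 to 8), under lips from x = 14 mm (turned up from x = 2 to 14); groove 7 mm high.
- lever0l (a joint): left (+y) ejector lever of the leftmost bay, rad: 1.22 open (arm up 42 deg from level), 0 closed (arm 28 deg below level, 25 mm steel nose down before the panel). Level pivot at unit x -10, z 57 mm, +34 mm in y from bay centre. Black arm 10 wide, 6 thick, 40 mm long, points to unit -x. Stays where left (0.12 N m friction); press it down from above to close; 5 to 15 N.
- lever0l_tip (a point): End of the arm of the left (+y) lever of the leftmost bay, 40 mm from its pivot, mid-thickness.
- lever0r (a joint): right (-y) ejector lever of the leftmost bay, rad: 1.22 open (arm up 42 deg from level), 0 closed (arm 28 deg below level, 25 mm steel nose down before the panel). Level pivot at unit x -10, z 57 mm, -34 mm in y from bay centre. Black arm 10 wide, 6 thick, 40 mm long, points to unit -x. Stays where left (0.12 N m friction); press it down from above to close; 5 to 15 N.
- lever0r_tip (a point): End of the arm of the right (-y) lever of the leftmost bay, 40 mm from its pivot, mid-thickness.
- bay1 (a point): Middle board bay, like bay0: seated point of a board's origin; unit's axes. In every bay a board pushed in meets a sprung connector 8 mm before this point; the spring (2 N, rising to about 5.5 N) pushes it back out by those 8 mm until both levers hold it.
- lever1l (a joint): left (+y) ejector lever of the middle bay, rad: 1.22 open (arm up 42 deg from level), 0 closed (arm 28 deg below level, 25 mm steel nose down before the panel). Level pivot at unit x -10, z 57 mm, +34 mm in y from bay centre. Black arm 10 wide, 6 thick, 40 mm long, points to unit -x. Stays where left (0.12 N m friction); press it down from above to close; 5 to 15 N.
- lever1l_tip (a point): End of the arm of the left (+y) lever of the middle bay, 40 mm from its pivot, mid-thickness.
- lever1r (a joint): right (-y) ejector lever of the middle bay, rad: 1.22 open (arm up 42 deg from level), 0 closed (arm 28 deg below level, 25 mm steel nose down before the panel). Level pivot at unit x -10, z 57 mm, -34 mm in y from bay centre. Black arm 10 wide, 6 thick, 40 mm long, points to unit -x. Stays where left (0.12 N m friction); press it down from above to close; 5 to 15 N.
- lever1r_tip (a point): End of the arm of the right (-y) lever of the middle bay, 40 mm from its pivot, mid-thickness.
- bay2 (a point): Right-hand board bay, next to the cassette, like bay0: seated point of a board's origin; unit's axes.
- lever2l (a joint): left (+y) ejector lever of the right-hand bay, rad: 1.22 open (arm up 42 deg from level), 0 closed (arm 28 deg below level, 25 mm steel nose down before the panel). Level pivot at unit x -10, z 57 mm, +34 mm in y from bay centre. Black arm 10 wide, 6 thick, 40 mm long, points to unit -x. Stays where left (0.12 N m friction); press it down from above to close; 5 to 15 N.
- lever2l_tip (a point): End of the arm of the left (+y) lever of the right-hand bay, 40 mm from its pivot, mid-thickness.
- lever2r (a joint): right (-y) ejector lever of the right-hand bay, rad: 1.22 open (arm up 42 deg from level), 0 closed (arm 28 deg below level, 25 mm steel nose down before the panel). Level pivot at unit x -10, z 57 mm, -34 mm in y from bay centre. Black arm 10 wide, 6 thick, 40 mm long, points to unit -x. Stays where left (0.12 N m friction); press it down from above to close; 5 to 15 N.
- lever2r_tip (a point): End of the arm of the right (-y) lever of the right-hand bay, 40 mm from its pivot, mid-thickness.
- board0: Plug-in board, 150 g; all alike, fits any bay; may be absent. Green card 80 x 76 x 4 mm, parts on top; aluminium panel 80 wide, 26 high, 4 thick; before it a stem with a black grip block 32 long (x), 12 thick (y), 34 high. Origin: underside, centre of panel's front face; +x to the card's rear edge (at 84 mm, goes in first), z up. Block centre x -64, z 0 to 34 mm. Lies flat, grip to the robot.
- board1: Plug-in board, 150 g; all alike, fits any bay; may be absent. Green card 80 x 76 x 4 mm, parts on top; aluminium panel 80 wide, 26 high, 4 thick; before it a stem with a black grip block 32 long (x), 12 thick (y), 34 high. Origin: underside, centre of panel's front face; +x to the card's rear edge (at 84 mm, goes in first), z up. Block centre x -64, z 0 to 34 mm. Lies flat, grip to the robot.
- board2: Plug-in board, 150 g; all alike, fits any bay; may be absent. Green card 80 x 76 x 4 mm, parts on top; aluminium panel 80 wide, 26 high, 4 thick; before it a stem with a black grip block 32 long (x), 12 thick (y), 34 high. Origin: underside, centre of panel's front face; +x to the card's rear edge (at 84 mm, goes in first), z up. Block centre x -64, z 0 to 34 mm. Lies flat, grip to the robot.
- cassette: Steel box 114 wide, 60 deep, 42 mm high, 500 g. Origin: underside, centre of front face; +x points in. Loose on its slide (floor 6 mm above bench, side rails 117 mm apart, tops 32 mm above bench), drawn out 65 to 90 mm at the start; takes 3 to 10 N. Pushed 25 mm or more off the middle of its front face it twists and jams between the rails.
- slide_home (a point): Where the cassette's origin lies when it is fully home against its stop (5 mm behind the unit's front line, 6 mm above the bench); axes as the unit's.
- tin: Flat closed tin 87 x 62 x 25 mm, 150 g, lying loose in one of the four places where boards may lie, bystander; origin at its underside.
There are look-alikes about, which are no part of the job. Leave any brown look-alike of the board1 alone. Leave any turquoise look-alike of the board2 alone.

How it is judged:
On the way, in this order (a step that is already met when the one before it is completed fails the run):
1. every board is fully seated in a bay with both levers of that bay closed, the cassette still drawn out by over 30 mm (((x of board0 in the frame of bay0 between -0.003 and 0.004 m and y of board0 in the frame of bay0 between -0.004 and 0.004 m and z of board0 in the frame of bay0 between -0.003 and 0.005 m and value of joint each of lever0l, lever0r below 0.15 rad) or (x of board0 in the frame of bay1 between -0.003 and 0.004 m and y of board0 in the frame of bay1 between -0.004 and 0.004 m and z of board0 in the frame of bay1 between -0.003 and 0.005 m and value of joint each of lever1l, lever1r below 0.15 rad) or (x of board0 in the frame of bay2 between -0.003 and 0.004 m and y of board0 in the frame of bay2 between -0.004 and 0.004 m and z of board0 in the frame of bay2 between -0.003 and 0.005 m and value of joint each of lever2l, lever2r below 0.15 rad)) and ((x of board1 in the frame of bay0 between -0.003 and 0.004 m and y of board1 in the frame of bay0 between -0.004 and 0.004 m and z of board1 in the frame of bay0 between -0.003 and 0.005 m and value of joint each of lever0l, lever0r below 0.15 rad) or (x of board1 in the frame of bay1 between -0.003 and 0.004 m and y of board1 in the frame of bay1 between -0.004 and 0.004 m and z of board1 in the frame of bay1 between -0.003 and 0.005 m and value of joint each of lever1l, lever1r below 0.15 rad) or (x of board1 in the frame of bay2 between -0.003 and 0.004 m and y of board1 in the frame of bay2 between -0.004 and 0.004 m and z of board1 in the frame of bay2 between -0.003 and 0.005 m and value of joint each of lever2l, lever2r below 0.15 rad)) and ((x of board2 in the frame of bay0 between -0.003 and 0.004 m and y of board2 in the frame of bay0 between -0.004 and 0.004 m and z of board2 in the frame of bay0 between -0.003 and 0.005 m and value of joint each of lever0l, lever0r below 0.15 rad) or (x of board2 in the frame of bay1 between -0.003 and 0.004 m and y of board2 in the frame of bay1 between -0.004 and 0.004 m and z of board2 in the frame of bay1 between -0.003 and 0.005 m and value of joint each of lever1l, lever1r below 0.15 rad) or (x of board2 in the frame of bay2 between -0.003 and 0.004 m and y of board2 in the frame of bay2 between -0.004 and 0.004 m and z of board2 in the frame of bay2 between -0.003 and 0.005 m and value of joint each of lever2l, lever2r below 0.15 rad)) and x of cassette in the frame of slide_home below -0.03 m), for 0.2 s.
2. then the cassette is pushed fully home (x of cassette in the frame of slide_home above -0.005 m and y of cassette in the frame of slide_home between -0.004 and 0.004 m and angle between cassette's own z axis and vertical below 0.1 rad), for 0.2 s.
At the end, for the whole second after the job is handed in: every present board lies in a bay within 3 mm of its seated depth and 4 mm of the bay's centre, both levers of that bay within 0.15 rad of closed; the cassette is within 5 mm of its stop; all at rest (all of step 2 and ((x of board0 in the frame of bay0 between -0.003 and 0.004 m and y of board0 in the frame of bay0 between -0.004 and 0.004 m and z of board0 in the frame of bay0 between -0.003 and 0.005 m and value of joint each of lever0l, lever0r below 0.15 rad) or (x of board0 in the frame of bay1 between -0.003 and 0.004 m and y of board0 in the frame of bay1 between -0.004 and 0.004 m and z of board0 in the frame of bay1 between -0.003 and 0.005 m and value of joint each of lever1l, lever1r below 0.15 rad) or (x of board0 in the frame of bay2 between -0.003 and 0.004 m and y of board0 in the frame of bay2 between -0.004 and 0.004 m and z of board0 in the frame of bay2 between -0.003 and 0.005 m and value of joint each of lever2l, lever2r below 0.15 rad)) and ((x of board1 in the frame of bay0 between -0.003 and 0.004 m and y of board1 in the frame of bay0 between -0.004 and 0.004 m and z of board1 in the frame of bay0 between -0.003 and 0.005 m and value of joint each of lever0l, lever0r below 0.15 rad) or (x of board1 in the frame of bay1 between -0.003 and 0.004 m and y of board1 in the frame of bay1 between -0.004 and 0.004 m and z of board1 in the frame of bay1 between -0.003 and 0.005 m and value of joint each of lever1l, lever1r below 0.15 rad) or (x of board1 in the frame of bay2 between -0.003 and 0.004 m and y of board1 in the frame of bay2 between -0.004 and 0.004 m and z of board1 in the frame of bay2 between -0.003 and 0.005 m and value of joint each of lever2l, lever2r below 0.15 rad)) and ((x of board2 in the frame of bay0 between -0.003 and 0.004 m and y of board2 in the frame of bay0 between -0.004 and 0.004 m and z of board2 in the frame of bay0 between -0.003 and 0.005 m and value of joint each of lever0l, lever0r below 0.15 rad) or (x of board2 in the frame of bay1 between -0.003 and 0.004 m and y of board2 in the frame of bay1 between -0.004 and 0.004 m and z of board2 in the frame of bay1 between -0.003 and 0.005 m and value of joint each of lever1l, lever1r below 0.15 rad) or (x of board2 in the frame of bay2 between -0.003 and 0.004 m and y of board2 in the frame of bay2 between -0.004 and 0.004 m and z of board2 in the frame of bay2 between -0.003 and 0.005 m and value of joint each of lever2l, lever2r below 0.15 rad)) and linear speed of each of cassette, board0, board1, board2 below 0.02 m/s); the robot touches nothing.
It fails at once if the tin is shifted more than 5 cm or turned over (distance of tin from where it was at the start of the episode above 0.05 m or angle between tin's own z axis and vertical above 0.5 rad).
Of board0, board1, board2 only 2 to 3 are there at a start; the rules pass over those that are not, and their reading is None.
At some moment in a run one of board0, board1, board2 may be knocked a few centimetres aside while the robot is not near it.
Once in a run the grip may slacken for a moment while it holds something.
It also fails if it takes over 210 s, if anything falls off the work surface, if the arm or the gripper's body presses on something with over 40 N, if the wrist force passes 120 N, or if a joint passes its speed limit or range.

## Working session

There is one attempt and no reset: what is moved stays moved. The work goes in short steps, Python scripts to look and compute and a tool call to move; the robot and the scene stay as the last step left them, time stands still between calls to the robot, and variables do not carry over. Pictures are saved under pics/ and viewed, about 12 in all and at most 16, crops included, and the job is handed in when it is done.

Besides the shell and the picture viewer there is one more tool, called after "Call:" by a JSON object that holds its "name" and its "arguments". arm_command: Moves the arm, as the interface text tells. Its arguments: {"type":"object","properties":{"plan":{"type":"array"},"grip_force":{"type":"number"}},"required":["plan"]}

```bash
mkdir -p pics; ls
cat > h.py <<'E'
import numpy as np, cv2
from scipy.spatial.transform import Rotation as R
from rig import robot, optics, workorder
def cam(n):
    im,d=optics.camera(n); i=optics.camera_info(n); return im,d,i
def pts(d,i):
    K=np.array(i["mtx"]); v,u=np.mgrid[:d.shape[0],:d.shape[1]]
    p=np.stack([(u-K[0,2])/K[0,0]*d,(v-K[1,2])/K[1,1]*d,d],-1)
    Rm=np.array(i["rotation"]); 
    if Rm.shape!=(3,3): Rm=R.from_quat(Rm).as_matrix()
    return p@Rm.T+np.array(i["position"])
def px(P,i):
    Rm=np.array(i["rotation"])
    if Rm.shape!=(3,3): Rm=R.from_quat(Rm).as_matrix()
    c=(np.atleast_2d(P)-i["position"])@Rm; K=np.array(i["mtx"])
    return (c/c[:,2:])@K.T
E
python3 - <<'E'
from h import *
print(robot.get_obs())
for n in("scene","top"):
    im,d,i=cam(n); cv2.imwrite(f"pics/{n}0.png",im); np.savez(f"pics/{n}0.npz",im=im,d=d); print(n,i)
print(optics.camera_info("wrist"))
E
```

```text
pics
{'time': 0.0, 'q': array([ 1.01453417e+00,  5.28461155e-01,  1.43390259e+00, -1.97402357e-05,
        1.18140566e+00, -1.78474810e-01]), 'joint_velocities': array([-1.13436353e-03, -5.11098906e-04, -1.71784754e-04, -7.55504774e-04,
       -3.24867969e-03, -6.63425814e-05]), 'joint_torque': array([-1.07447573e-03, -4.40042889e+01, -1.76591277e+01,  6.32334058e-02,
        5.83100086e-02, -1.60717468e-04]), 'position': array([0.230108  , 0.58030506, 0.22157463]), 'tool_rot': array([-0.39754039,  0.58569134,  0.39690374,  0.58428992]), 'ft_force': array([-0.20594812, -0.78121556, -0.35455894]), 'moment': array([ 0.01203633, -0.01905945, -0.02111805]), 'grip_width': 0.0870717866730348}
scene {'mtx': array([[364.13729795,   0.        , 318.78426655],
       [  0.        , 364.13729795, 194.17017568],
       [  0.        ,   0.        ,   1.        ]]), 'position': array([ 0.86469909, -0.53885209,  1.03555969]), 'rotation': array([ 0.91775058,  0.27723846, -0.08319934, -0.27193857])}
top {'mtx': array([[425.9795524 ,   0.        , 322.51528916],
       [  0.        , 425.9795524 , 202.09597603],
       [  0.        ,   0.        ,   1.        ]]), 'position': array([ 0.41230829, -0.02674466,  1.37197885]), 'rotation': array([ 0.70912288, -0.70356042,  0.02804036, -0.03689465])}
{'mtx': array([[309.70691629,   0.        , 324.46199276],
       [  0.        , 309.70691629, 198.97795827],
       [  0.        ,   0.        ,   1.        ]]), 'tool_from_camera': array([[-7.42752859e-04, -2.58512917e-01,  9.66007516e-01,
        -1.62417446e-01],
       [-1.15409608e-03, -9.66006917e-01, -2.58513644e-01,
         6.99612302e-02],
       [ 9.99999058e-01, -1.30687723e-03,  4.19155657e-04,
         9.52853700e-05],
       [ 0.00000000e+00,  0.00000000e+00,  0.00000000e+00,
         1.00000000e+00]])}
```

View pics/top0.png

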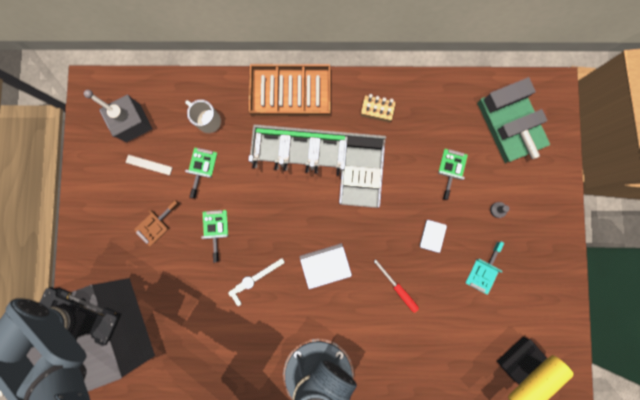

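View pics/scene0.png

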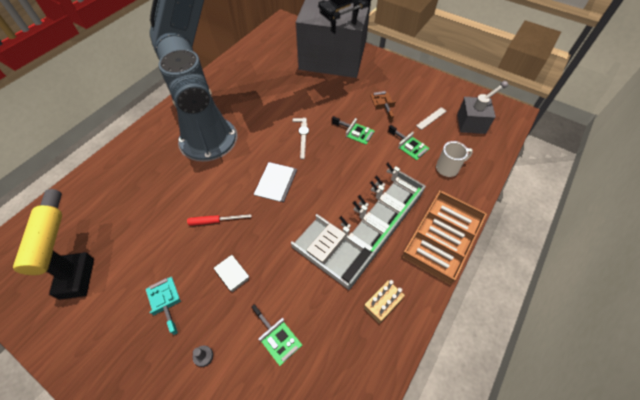

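Top view (320 px/m roughly, up = +x): green boards at (203,162), (215,223) and (453,163). Brown look-alike is at (155,225), turquoise at (485,275). The tin is at (433,236), the right size for 87x62. The unit spans (250..385, 127..207), with the cassette drawn out at (362,190). The chosen targets are the three green boards.

Run:
```python
from h import *
z=np.load("pics/top0.npz"); im,d=z["im"],z["d"]; i=optics.camera_info("top"); P=pts(d,i)
print("bench z", np.median(P[300:330,240:260,2]))
h=cv2.cvtColor(im,cv2.COLOR_BGR2HSV)
m=cv2.inRange(h,(45,120,90),(75,255,255)); m[:,:]=m
n,l,s,c=cv2.connectedComponentsWithStats(m)
for k in range(1,n):
    if s[k,4]<60: continue
    q=P[l==k]; print("green",s[k],np.round(np.median(q,0),3))
# height mask for unit
Z=P[...,2]
hm=((Z>0.02)&(Z<0.1)).astype(np.uint8); hm[:100]=0;hm[215:]=0;hm[:,:240]=0;hm[:,395:]=0
pp=P[hm>0][:,:2]; r=cv2.minAreaRect((pp*1000).astype(np.float32)); print("unit all",r)
u=((Z>0.045)&(hm>0)); r=cv2.minAreaRect((P[u][:,:2]*1000).astype(np.float32)); print("unit >45",r, u.sum())
crop=im[120:215,180:470]
big=cv2.resize(im[115:215,240:400],None,fx=5,fy=5,interpolation=cv2.INTER_CUBIC)
zz=(np.clip(Z[115:215,240:400]/0.1,0,1)*255).astype(np.uint8)
# boards
sub=[cv2.resize(im[a-45:a+45,b-45:b+45],(266,266)) for a,b in((168,200),(235,215),(172,452))]
cv2.imwrite("pics/unit.png",big); cv2.imwrite("pics/boards.png",np.hstack(sub))
R0=R.from_quat(robot.get_obs()["tool_rot"]).as_matrix(); print(np.round(R0,3))
```

```text
bench z 0.0010516472232802165
green [256 129  88  11 326] [0.754 0.067 0.036]
green [440 150  17  23 136] [ 0.671 -0.408  0.004]
green [190 153  26  21 171] [0.67  0.372 0.005]
green [205 215  20  19  92] [0.468 0.341 0.005]
unit all ((709.6390991210938, 6.48956298828125), (465.9253234863281, 342.068115234375), 85.97479248046875)
unit >45 ((737.3018188476562, 12.491439819335938), (451.1066589355469, 279.9021301269531), 84.68101501464844) 1743
[[-0.001 -0.929  0.369]
 [-0.002  0.369  0.929]
 [-1.     0.    -0.002]]
```

View pics/unit.png

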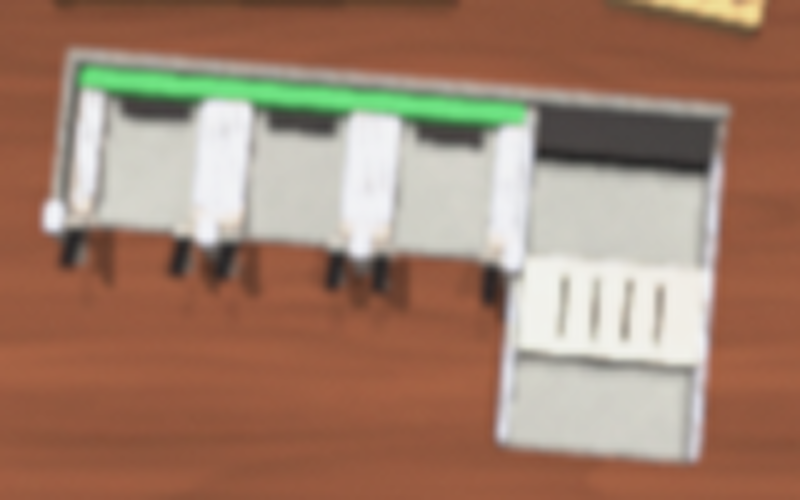

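View pics/boards.png

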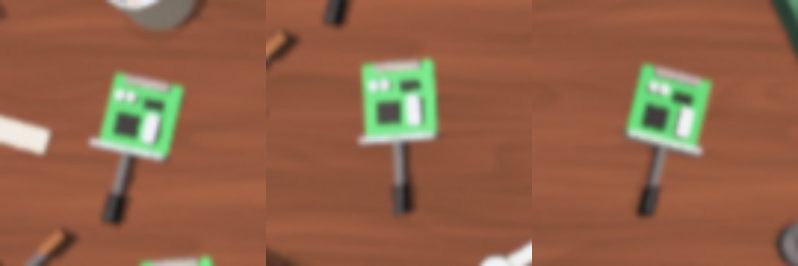

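The unit crop shows the rear edge running from crop pixel (70,50) to (730,107). All six levers are open and all three bays are empty. The cassette's front edge is at about (615,355). The board crops show three green boards with black grips towards the robot, so the choice stands. Next I bring the wrist camera over the unit.

```bash
cat >> h.py <<'E'
def rel(pos,yaw,tilt=0):
    """shift (cm, current tool axes) and rotvec to tool down at pos with tool z = heading yaw+90deg (tool y = -heading)"""
    o=robot.get_obs(); T=R.from_quat(o["tool_rot"]); M=T.as_matrix()
    h=np.array([np.cos(yaw),np.sin(yaw),0]); Z=np.array([0,0,1.])
    G=np.stack([-Z,-h,np.cross(Z,h)],1)
    sh=M.T@(np.array(pos)-o["position"])*100; rv=(T.inv()*R.from_matrix(G)).as_rotvec()
    print("t %.2f pos %s | shift %s rot %s F %s w %.4f"%(o["time"],np.round(o["position"],4),np.round(sh,2),np.round(rv,3),np.round(o["ft_force"],1),o["grip_width"]))
    return sh,rv
E
python3 - <<'E'
from h import *
i=optics.camera_info("top"); K=i["mtx"]; Rm=R.from_quat(i["rotation"]).as_matrix()
def ray(u,v,z):
    r=Rm@np.linalg.solve(K,[u,v,1]); return i["position"]+r*(z-i["position"][2])/r[2]
a=ray(254,125,.064);b=ray(386,136.4,.064); m=(a+b)/2; e=(a-b)/np.linalg.norm(a-b); yaw=np.arctan2(-e[0],e[1]); h=np.array([np.cos(yaw),np.sin(yaw),0]); o=m-.1*h
print(a,b,np.linalg.norm(a-b),"yaw",yaw,"origin",o)
p=o-.07*h+.03*e; p[2]=.25; rel(p,yaw)
E
```

```text
[0.77445189 0.20752236 0.064     ] [ 0.74019187 -0.20634064  0.064     ] 0.4152786231960859 yaw -0.08259275277493379 origin [0.65766277 0.00884075 0.064     ]
t 0.10 pos [0.2302 0.5804 0.2217] | shift [ -2.78 -53.25 -36.52] rot [-0.295 -0.002 -0.001] F [0.3 0.3 0.2] w 0.0873
```

Call:
{"name": "arm_command", "arguments": {"plan": [[-0.4,-4.85,-3.3,0,0,0,8.7],[-0.4,-4.85,-3.3,0,0,0,8.7],[-0.4,-4.85,-3.3,0,0,0,8.7],[-0.4,-4.85,-3.3,0,0,0,8.7],[-0.4,-4.85,-3.3,0,0,0,8.7],[-0.4,-4.85,-3.3,0,0,0,8.7],[-0.4,-4.85,-3.3,0,0,0,8.7],[-0.2,-4.85,-3.3,0,0,0,8.7],[-0.2,-4.85,-3.3,0,0,0,8.7],[-0.2,-4.85,-3.3,0,0,0,8.7],[0,0,0,-0.15,0,0,8.7],[0,0,0,-0.15,0,0,8.7]]}}

```text
time: 1.6
position: [0.5698, 0.0792, 0.2522]
tool_rot: [-0.483, 0.518, 0.483, 0.515]
ft_force: [-0.0, -0.5, 0.2]
grip_width: 0.0873
```

```bash
cat >> h.py <<'E'
def wrist(name=None):
    """image, per-pixel world points, pose"""
    o=robot.get_obs(); im,d=optics.camera("wrist"); i=optics.camera_info("wrist"); K=i["mtx"]
    v,u=np.mgrid[:400,:640]; a=(u-K[0,2])/K[0,0]; b=(v-K[1,2])/K[1,1]; r=np.hypot(a,b)+1e-9
    k=np.tan(np.minimum(r,1.5))/r; ok=(r<1.4)
    p=np.stack([a*k*d,b*k*d,d],-1); T=i["tool_from_camera"]; p=p@T[:3,:3].T+T[:3,3]
    W=p@R.from_quat(o["tool_rot"]).as_matrix().T+o["position"]; W[(d<=0)|~ok]=np.nan
    if name: cv2.imwrite(f"pics/{name}.png",im); np.savez(f"pics/{name}.npz",im=im,W=W)
    return im,W
E
python3 - <<'E'
from h import *
o=robot.get_obs(); print(o["time"],o["position"],o["tool_rot"])
im,W=wrist("w1"); print("bench",[np.round(W[y,x],3) for y,x in((390,320),(300,100),(300,500))])
E
```

```text
1.6 [0.56980493 0.07922363 0.25217385] [-0.48255965  0.51821537  0.48319789  0.51488719]
bench [array([nan, nan, nan]), array([0.541, 0.018, 0.357]), array([0.551, 0.131, 0.349])]
```

View pics/w1.png

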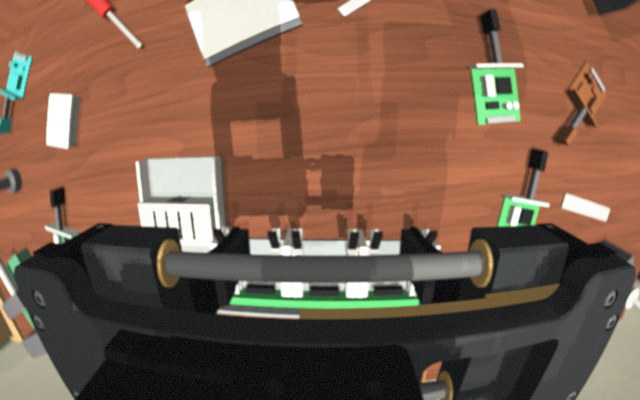

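The wrist view looks back towards the robot: boards at (497,95) and (520,210), cassette at (175,215), and the gripper hides the bays. I move forward so the unit comes clear of the gripper.

Call:
{"name": "arm_command", "arguments": {"plan": [[-0.7,-4.0,-0.8,0,0,0,8.7],[-0.7,-4.0,-0.8,0,0,0,8.7],[-0.7,-4.0,-0.8,0,0,0,8.7],[-0.7,-3.5,-0.8,0,0,0,8.7],[0,0,0,0,0,0,8.7]]}}

```text
time: 2.28
position: [0.7236, 0.037, 0.2765]
tool_rot: [-0.479, 0.521, 0.484, 0.514]
ft_force: [-0.2, 0.2, -0.3]
grip_width: 0.0867
```

Run:
```python
from h import *
o=robot.get_obs(); print(o["time"],o["position"])
im,W=wrist("w2")
```

```text
2.275 [0.72361657 0.03704472 0.27650223]
```

View pics/w2.png

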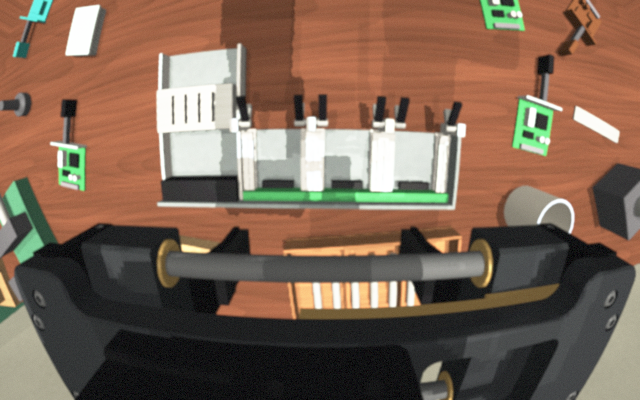

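This view is clear: six black lever arms at about (243,110), (300,107), (322,107), (380,108), (402,108) and (454,112). The unit's rear edge is at row 205. Boards are at (68,145), (540,105) and (500,10), with block tops at (68,107) and (545,63).

```bash
cat >> h.py <<'E'
YAW0=-0.0826; O0=np.array([.6577,.0088])
def toU(W,yaw,o):
    c,s=np.cos(yaw),np.sin(yaw); d=W[...,:2]-o
    return np.stack([d[...,0]*c+d[...,1]*s,-d[...,0]*s+d[...,1]*c,W[...,2]],-1)
E
python3 - <<'E'
from h import *
z=np.load("pics/w2.npz"); im,W=z["im"],z["W"]; hsv=cv2.cvtColor(im,cv2.COLOR_BGR2HSV)
b=W[(W[...,0]>.4)&(W[...,0]<.55)&(abs(W[...,1])<.15)&(np.abs(W[...,2])<.02)]; print("bench",np.nanmedian(b[:,2]),b[:,2].std())
U=toU(W,YAW0,O0)
dark=(hsv[...,2]<70)
m=(dark&(U[...,2]>.05)&(U[...,2]<.1)&(U[...,0]>-.06)&(U[...,0]<0)).astype(np.uint8)
n,l,s,c=cv2.connectedComponentsWithStats(m)
for k in range(1,n):
    if s[k,4]<15: continue
    q=U[l==k]; t=q[q[:,2]>np.percentile(q[:,2],60)]; print("lever",s[k,4],c[k].round(),"mean",q.mean(0).round(4)," y mid %.4f"%((np.percentile(q[:,1],3)+np.percentile(q[:,1],97))/2),"minx %.4f maxz %.4f"%(q[:,0].min(),q[:,2].max()))
# rear wall: top
q=U[(U[...,2]>.055)&(U[...,2]<.07)&(U[...,0]>.085)&(U[...,0]<.12)&(abs(U[...,1])<.22)]
for y0 in np.arange(-.2,.21,.05):
    r=q[abs(q[:,1]-y0)<.012]; 
    if len(r): print("rear y%.2f x %.4f..%.4f z %.4f n%d"%(y0,r[:,0].min(),r[:,0].max(),np.median(r[:,2]),len(r)))
q=U[(U[...,2]>.025)&(U[...,2]<.07)&(U[...,0]>.02)&(U[...,0]<.098)]; print("y ext",q[:,1].min(),q[:,1].max())
# cassette top
q=U[(abs(U[...,2]-.048)<.006)&(U[...,0]<-.02)&(U[...,1]<-.08)&(U[...,1]>-.22)]; print("cassette",cv2.minAreaRect((q[:,:2]*1000).astype(np.float32)),np.median(q[:,2]))
# cross section along y at mid bay depth
for x0 in (.04,):
    q=U[(abs(U[...,0]-x0)<.003)&(U[...,1]>-.23)&(U[...,1]<.23)]; q=q[np.argsort(q[:,1])]
    print(" ".join("%d:%d"%(a*1000,b*1000) for a,b in q[::2,1:]))
# boards
for nm,(cx,cy) in dict(R=(68,145),L=(540,105),N=(500,5)).items():
    Q=W[max(0,cy-70):cy+60,max(0,cx-45):cx+45]; D=dark[max(0,cy-70):cy+60,max(0,cx-45):cx+45]; HV=hsv[max(0,cy-70):cy+60,max(0,cx-45):cx+45]
    g=Q[(Q[...,2]>.026)&(Q[...,2]<.042)&D&(HV[...,1]<120)]
    p=Q[(Q[...,2]>.018)&(Q[...,2]<.032)&~D&(HV[...,1]<90)]
    for a,t in((g,"block"),(p,"panel")):
        if len(a)>8: print(nm,t,len(a),a.mean(0).round(4),cv2.minAreaRect((a[:,:2]*1000).astype(np.float32)))
E
```

```text
bench 0.0002736171314294267 0.0016486205532079002
lever 198 [298. 107.] mean [-0.0217  0.0018  0.0759]  y mid 0.0017 minx -0.0355 maxz 0.0867
lever 169 [322. 107.] mean [-0.0217  0.0296  0.0755]  y mid 0.0295 minx -0.0354 maxz 0.0849
lever 178 [242. 107.] mean [-0.0238 -0.0651  0.0762]  y mid -0.0657 minx -0.0364 maxz 0.0854
lever 178 [380. 109.] mean [-0.0213  0.0973  0.0755]  y mid 0.0974 minx -0.0350 maxz 0.0857
lever 183 [402. 110.] mean [-0.0216  0.1247  0.0752]  y mid 0.1248 minx -0.0354 maxz 0.0861
lever 167 [454. 114.] mean [-0.0215  0.192   0.0746]  y mid 0.1924 minx -0.0356 maxz 0.0844
rear y-0.20 x 0.1014..0.1046 z 0.0555 n17
rear y-0.15 x 0.1007..0.1066 z 0.0555 n27
rear y-0.10 x 0.1014..0.1060 z 0.0557 n37
rear y-0.05 x 0.1008..0.1053 z 0.0557 n41
rear y-0.00 x 0.1003..0.1048 z 0.0558 n47
rear y0.05 x 0.1000..0.1055 z 0.0558 n33
rear y0.10 x 0.1021..0.1053 z 0.0555 n40
rear y0.15 x 0.1006..0.1050 z 0.0557 n43
rear y0.20 x 0.0864..0.1062 z 0.0556 n74
y ext -0.6690983659181402 0.6348725291065757
cassette ((-39.371681213378906, -143.03253173828125), (38.68213653564453, 114.
[... 28229 characters left out ...]
0:55 210:54 212:53
R block 87 [ 0.5663 -0.3982  0.0316] ((566.3040771484375, -400.09521484375), (9.5960111618042, 28.068721771240234), 75.5643539428711)
R panel 283 [ 0.6161 -0.4425  0.023 ] ((631.5653076171875, -477.06988525390625), (195.50697326660156, 224.7960968017578), 79.10099029541016)
L block 112 [0.5665 0.4028 0.0327] ((541.3423461914062, 428.93719482421875), (20.268850326538086, 99.04903411865234), 43.241371154785156)
L panel 396 [0.6193 0.3954 0.0231] ((583.0466918945312, 416.045654296875), (80.77835083007812, 221.0749053955078), 64.82173156738281)
N panel 19 [0.4758 0.3282 0.0188] ((477.6227111816406, 335.15179443359375), (49.19948196411133, 10.130751609802246), 67.3739013671875)
```

Bench reads 0 mm, and the lever spacings and cassette width (114.3) match the description. The unit's origin needs +5 mm in x, since both the rear edge and the lever tips say so. Now I isolate the grip blocks.

```bash
cat >> h.py <<'E'
O=np.array([.6627,.0088]); YAW=-0.0826
BAY={0:.1586,1:.0632,2:-.0325}
def fromU(x,y,z):
    c,s=np.cos(YAW),np.sin(YAW); return np.array([O[0]+x*c-y*s,O[1]+x*s+y*c,z])
def blocks(im,W):
    hsv=cv2.cvtColor(im,cv2.COLOR_BGR2HSV)
    m=((hsv[...,2]<75)&(W[...,2]>.024)&(W[...,2]<.045)).astype(np.uint8)
    g=cv2.inRange(hsv,(45,110,90),(75,255,255))>0
    n,l,s,c=cv2.connectedComponentsWithStats(m)
    for k in range(1,n):
        if not 30<s[k,4]<400: continue
        q=W[l==k]; q=q[q[:,2]>.028]
        if len(q)<15: continue
        (cx,cy),sz,a=cv2.minAreaRect((q[:,:2]*1000).astype(np.float32))
        if max(sz)>45 or min(sz)>22: continue
        G=W[g&(np.hypot(W[...,0]-q[:,0].mean(),W[...,1]-q[:,1].mean())<.16)&(W[...,2]<.02)]
        if len(G)<50: continue
        gm=cv2.minAreaRect((G[:,:2]*1000).astype(np.float32))
        d=np.array(gm[0])-[cx,cy]
        print(c[k].round(),len(q),"block",np.round([cx,cy],1),np.round(sz,1),"a %.1f"%a,"card",np.round(gm[0],1),np.round(gm[1],1),"a %.1f"%gm[2],"heading %.1f deg dist %.1f"%(np.degrees(np.arctan2(d[1],d[0])),np.hypot(*d)))
E
python3 - <<'E'
from h import *
for n in("w1","w2"):
    z=np.load(f"pics/{n}.npz"); print(n); blocks(z["im"],z["W"])
E
```

```text
w1
[493.  20.] 148 block [364.1 325.2] [30.4 10.8] a 10.2 card [469.9 337.3] [79.2 79.2] a 5.7 heading 6.5 deg dist 106.4
[541. 160.] 118 block [564.  403.2] [10.6 28.4] a 82.9 card [556.5 359. ] [262.9  86.7] a 14.4 heading -99.6 deg dist 44.8
w2
[549.  64.] 106 block [566.6 403.9] [10.  29.8] a 73.5 card [588.9 368.8] [269.2 101.1] a 11.4 heading -57.6 deg dist 41.5
[ 65. 108.] 79 block [ 566.3 -399.8] [ 9.8 27.8] a 76.9 card [ 669.7 -428.4] [75.9 79.7] a 73.6 heading -15.5 deg dist 107.2
```

Run:
```python
from h import *
rel([.5615,-.3985,.12],-.27)
```

```text
t 2.33 pos [0.7219 0.0378 0.276 ] | shift [ 15.89  12.63 -44.63] rot [ 0.198 -0.004 -0.014] F [-0.3  0.6 -0.9] w 0.0872
```

Call:
{"name": "arm_command", "arguments": {"plan": [[1.5,1.5,-5.0,0,0,0,6],[1.5,1.5,-5.0,0,0,0,6],[1.5,1.5,-5.0,0,0,0,6],[1.5,1.5,-5.0,0,0,0,6],[1.5,1.5,-5.0,0,0,0,6],[1.5,1.5,-5.0,0,0,0,6],[1.5,1.5,-5.0,0,0,0,5],[1.5,1.5,-5.0,0,0,0,5],[1,0.8,-4.6,0,0,0,5],[0,0,0,0.1,0,-0.007,5],[0,0,0,0.1,0,-0.007,5]]}}

```text
time: 3.7
position: [0.542, -0.3937, 0.1416]
tool_rot: [-0.419, 0.567, 0.431, 0.563]
ft_force: [0.1, -0.1, 0.1]
grip_width: 0.0498
```

Run:
```python
from h import *
rel([.5615,-.3985,.012],-.27); im,W=wrist("w3"); blocks(im,W)
```

```text
t 3.70 pos [ 0.542  -0.3937  0.1416] | shift [ 1.292e+01 -2.210e+00  1.000e-02] rot [-0.012  0.006 -0.016] F [ 0.1 -0.1  0.1] w 0.0498
```

Call:
{"name": "arm_command", "arguments": {"plan": [[0,-1.1,0,-0.012,0.006,-0.016,5],[0,-1.1,0,0,0,0,5],[4,0,0,0,0,0,5],[4,0,0,0,0,0,5],[0,0,0,0,0,0,5]]}}

```text
time: 4.38
position: [0.5679, -0.3978, 0.0617]
tool_rot: [-0.432, 0.561, 0.428, 0.562]
ft_force: [-0.2, 0.7, 0.1]
grip_width: 0.0498
```

Run:
```python
from h import *
rel([.5615,-.3985,.010],-.27); im,W=wrist("w4"); cv2.imwrite("pics/w4c.png",cv2.resize(im[150:400,180:470],None,fx=2,fy=2))
```

```text
t 4.38 pos [ 0.5679 -0.3978  0.0617] | shift [ 5.17  0.62 -0.22] rot [ 0.007 -0.002  0.004] F [-0.2  0.7  0.1] w 0.0498
```

View pics/w4c.png

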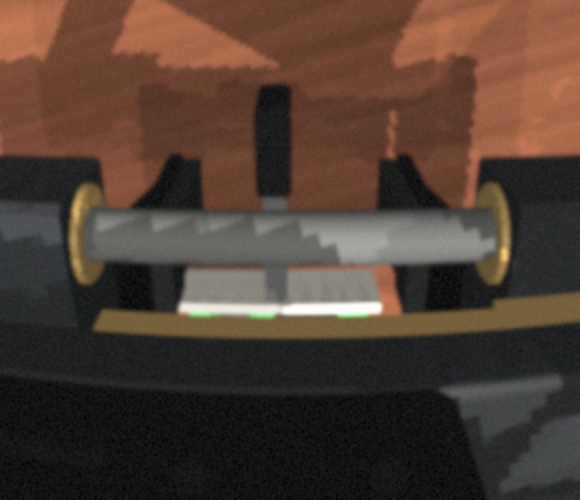

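The crop shows the block at (274,140) upright between the fingers at x≈190 and 390, with the panel ahead of it. Alignment is good, so I descend and grip.

Call:
{"name": "arm_command", "arguments": {"plan": [[0,0.6,-0.2,0.007,0,0.004,5],[2.6,0,0,0,0,0,5],[2.6,0,0,0,0,0,5],[0,0,0,0,0,0,0],[0,0,0,0,0,0,0],[0,0,0,0,0,0,0],[0,0,0,0,0,0,0]], "grip_force": 50}}

```text
time: 5.3
position: [0.5692, -0.4061, 0.0251]
tool_rot: [-0.438, 0.562, 0.418, 0.563]
ft_force: [-0.3, 0.3, 0.7]
grip_width: 0.0179
```

Run:
```python
from h import *
rel([.5615,-.3985,.05],-.27)
```

```text
t 5.30 pos [ 0.5692 -0.4061  0.0251] | shift [-2.52  0.89  0.49] rot [ 0.    -0.016  0.023] F [-0.3  0.3  0.7] w 0.0179
```

Call:
{"name": "arm_command", "arguments": {"plan": [[0,0,0,0,0,0,0],[0,0,0,0,0,0,0],[0,0,0,0,0,0,0]]}}

```text
time: 5.68
position: [0.5694, -0.4062, 0.0256]
tool_rot: [-0.438, 0.562, 0.418, 0.563]
ft_force: [0.4, -0.3, -1.6]
grip_width: 0.0113
```

Run:
```python
from h import *
rel([.5615,-.3985,.01],-.27)
```

```text
t 5.67 pos [ 0.5694 -0.4062  0.0256] | shift [1.53 1.   0.56] rot [ 0.    -0.016  0.024] F [ 0.4 -0.3 -1.6] w 0.0113
```

Only the fingertips hold the block (TCP z 25 mm), because the rows fell short. I open, correct and go lower.

Call:
{"name": "arm_command", "arguments": {"plan": [[0,0,0,0,0,0,4],[0,0,0,0,0,0,4],[0,0,0,0,0,0,4],[0,1.0,0.6,0,-0.016,0.024,4],[0,0,0,0,0,0,4]]}}

```text
time: 6.3
position: [0.5606, -0.3969, 0.0251]
tool_rot: [-0.427, 0.563, 0.429, 0.563]
ft_force: [-0.2, 0.9, -0.4]
grip_width: 0.0393
```

Run:
```python
from h import *
rel([.5615,-.3985,.01],-.27)
```

```text
t 6.30 pos [ 0.5606 -0.3969  0.0251] | shift [ 1.51 -0.13 -0.13] rot [ 0.     0.002 -0.003] F [-0.2  0.9 -0.4] w 0.0393
```

Call:
{"name": "arm_command", "arguments": {"plan": [[1.6,-0.1,-0.1,0,0,0,4],[0,0,0,0,0,0,4],[0,0,0,0,0,0,0],[0,0,0,0,0,0,0],[0,0,0,0,0,0,0],[0,0,0,0,0,0,0],[0,0,0,0,0,0,0],[0,0,0,0,0,0,0]]}}

```text
time: 7.3
position: [0.5613, -0.3985, 0.0077]
tool_rot: [-0.427, 0.563, 0.429, 0.563]
ft_force: [0.4, -0.4, -1.2]
grip_width: 0.0115
```

Run:
```python
from h import *
rel([.5615,-.3985,.01],-.27)
```

```text
t 7.30 pos [ 0.5613 -0.3985  0.0077] | shift [-0.23 -0.02  0.01] rot [ 0.     0.001 -0.002] F [ 0.4 -0.4 -1.2] w 0.0115
```

Run:
```python
from h import *
p=fromU(-.183,BAY[2],.11); print(p); rel(p,YAW)
```

```text
[ 0.47764248 -0.00849058  0.11      ]
t 7.30 pos [ 0.5613 -0.3985  0.0077] | shift [-10.14  18.48  35.37] rot [-0.187  0.001 -0.002] F [ 0.4 -0.4 -1.2] w 0.0115
```

Call:
{"name": "arm_command", "arguments": {"plan": [[-2,0,0,0,0,0,0],[-3,0,0,0,0,0,0],[-3,0,0,0,0,0,0],[-3,0,0,0,0,0,0],[0,0,0,0,0,0,0]]}}

```text
time: 7.92
position: [0.561, -0.3977, 0.1244]
tool_rot: [-0.427, 0.563, 0.43, 0.562]
ft_force: [-0.2, -0.7, -2.8]
grip_width: 0.0114
```

Run:
```python
from h import *
p=fromU(-.183,BAY[2],.11); print(p); rel(p,YAW)
```

```text
[ 0.47764248 -0.00849058  0.11      ]
t 7.92 pos [ 0.561  -0.3977  0.1244] | shift [ 1.59 18.36 35.31] rot [-0.186  0.002 -0.004] F [-0.2 -0.7 -2.8] w 0.0114
```

Call:
{"name": "arm_command", "arguments": {"plan": [[0,2.3,4.4,0,0,0,0],[0,2.3,4.4,0,0,0,0],[0,2.3,4.4,0,0,0,0],[0,2.3,4.4,0,0,0,0],[0,2.3,4.4,0,0,0,0],[0,2.3,4.4,0,0,0,0],[0,2.3,4.4,0,0,0,0],[0,2.2,4.3,0,0,0,0],[0,0,0,-0.09,0,0,0],[0,0,0,-0.09,0,0,0],[0,0,0,0,0,0,0]]}}

```text
time: 9.3
position: [0.4662, 0.0046, 0.1197]
tool_rot: [-0.471, 0.523, 0.485, 0.518]
ft_force: [-1.0, -0.6, -1.1]
grip_width: 0.0118
```

Run:
```python
from h import *
p=fromU(-.183,BAY[2],.11); rel(p,YAW)
im,W=wrist("w5"); t,d,i=cam("top"); s,sd,si=cam("scene")
a=cv2.resize(im[0:220,180:480],(600,440)); c=np.zeros((150,600,3),np.uint8)
cv2.imwrite("pics/v5.png",np.hstack([cv2.resize(im[100:300,220:420],(400,400)),cv2.resize(s[140:300,260:420],(400,400),interpolation=2)]))
```

```text
t 9.30 pos [0.4662 0.0046 0.1197] | shift [ 0.94 -1.27 -1.22] rot [-0.002  0.008 -0.02 ] F [-1.  -0.6 -1.1] w 0.0118
```

View pics/v5.png

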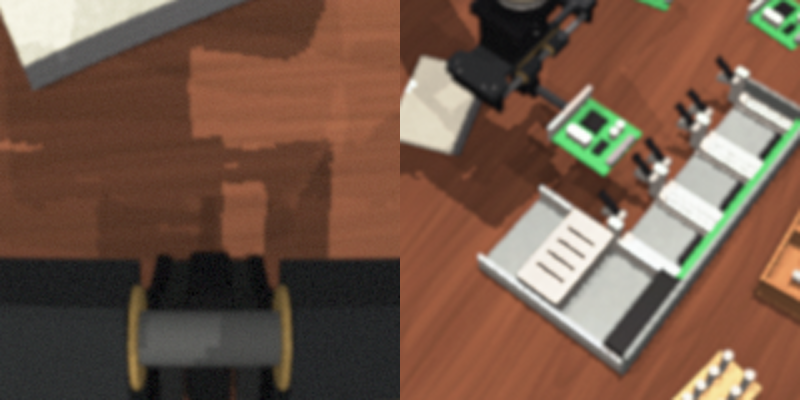

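The scene crop shows the board held level, in front of the right-hand bay and square to it (card at (600,130), bay mouth at (630,200)). I check its pitch and lateral offset from scene depth.

```bash
cat >> h.py <<'E'
def held(bx=(-.25,.1),by=(-.09,.21),zr=(.02,.2)):
    """green card of a board in unit frame from the scene depth: plane tilt, outline"""
    im,d,i=cam("scene"); U=toU(pts(d,i),YAW,O); hsv=cv2.cvtColor(im,cv2.COLOR_BGR2HSV)
    g=(cv2.inRange(hsv,(45,110,90),(75,255,255))>0)&(d>0)&(U[...,0]>bx[0])&(U[...,0]<bx[1])&(U[...,1]>by[0])&(U[...,1]<by[1])&(U[...,2]>zr[0])&(U[...,2]<zr[1])
    n,l,s,c=cv2.connectedComponentsWithStats(g.astype(np.uint8)); k=1+np.argmax(s[1:,4]); q=U[l==k]
    A=np.c_[q[:,:2],np.ones(len(q))]; co=np.linalg.lstsq(A,q[:,2],rcond=None)[0]
    r=cv2.minAreaRect((q[:,:2]*1000).astype(np.float32))
    o=robot.get_obs(); tu=toU(o["position"][None],YAW,O)[0]
    print("card n",len(q),"centre",np.round(r[0],1),np.round(r[1],1),"a %.1f"%r[2],"slope dz/dx %.3f dz/dy %.3f"%(co[0],co[1]),"z@centre %.4f"%(co@[r[0][0]/1e3,r[0][1]/1e3,1]),"| TCP in unit",np.round(tu,4))
E
python3 - <<'E'
from h import *
held()
# scene-cam check of unit: lever positions
im,d,i=cam("scene"); U=toU(pts(d,i),YAW,O); hsv=cv2.cvtColor(im,cv2.COLOR_BGR2HSV)
m=((hsv[...,2]<70)&(U[...,2]>.06)&(U[...,2]<.1)&(U[...,0]>-.06)&(U[...,0]<0)&(abs(U[...,1]-.06)<.15)).astype(np.uint8)
n,l,s,c=cv2.connectedComponentsWithStats(m)
for k in range(1,n):
    if s[k,4]>12: print(s[k,4],U[l==k].mean(0).round(4),"minx %.4f"%U[l==k][:,0].min())
q=U[(abs(U[...,2]-.0555)<.004)&(U[...,0]>.085)&(abs(U[...,1])<.2)&(U[...,0]<.12)]; print("rear max x",np.percentile(q[:,0],[2,50,98]))
E
```

```text
card n 298 centre [-80.6 -25.5] [79.2 78.1] a 89.1 slope dz/dx -0.023 dz/dy 0.012 z@centre 0.1142 | TCP in unit [-0.1946 -0.0211  0.12  ]
18 [-0.0268  0.1905  0.0734] minx -0.0400
21 [-0.0269  0.1225  0.0741] minx -0.0400
21 [-0.0263  0.0951  0.0738] minx -0.0373
22 [-0.027   0.0263  0.0748] minx -0.0397
24 [-0.0268 -0.0011  0.0746] minx -0.0404
36 [-0.0297 -0.0694  0.0759] minx -0.0417
rear max x [0.09524005 0.09783058 0.10037031]
```

Run:
```python
from h import *
p=fromU(-.183,-.0316,.06); rel(p,YAW)
```

```text
t 9.55 pos [0.4671 0.0037 0.1201] | shift [ 5.98 -1.26 -1.08] rot [-0.003  0.007 -0.018] F [ 0.2  0.4 -2.3] w 0.0115
```

Call:
{"name": "arm_command", "arguments": {"plan": [[0,-1.2,-1.05,0,0.008,-0.02,0],[2.5,0,0,0,0,0,0],[2.5,0,0,0,0,0,0],[0,0,0,0,0,0,0]]}}

```text
time: 10.05
position: [0.4831, -0.0116, 0.0701]
tool_rot: [-0.481, 0.52, 0.474, 0.523]
ft_force: [-1.1, 0.5, -0.4]
grip_width: 0.0113
```

Run:
```python
from h import *
p=fromU(-.183,-.0316,.0212); rel(p,YAW); held()
```

```text
t 10.05 pos [ 0.4831 -0.0116  0.0701] | shift [4.88 0.63 0.37] rot [-0.005 -0.003  0.012] F [-1.1  0.5 -0.4] w 0.0113
card n 279 centre [-62.  -36.8] [78.7 78.2] a 90.0 slope dz/dx 0.157 dz/dy -0.003 z@centre 0.0848 | TCP in unit [-0.177  -0.0352  0.0707]
```

The card came down on the open lever tips and is now tilted nose-up by 0.16. I lift, back off and look.

Call:
{"name": "arm_command", "arguments": {"plan": [[-2,0.5,0,0,0,0,0],[-1.5,3,0.3,-0.005,-0.003,0.012,0],[0,2,0,0,0,0,0],[0,0,0,0,0,0,0]]}}

```text
time: 10.6
position: [0.431, -0.0058, 0.1091]
tool_rot: [-0.481, 0.52, 0.475, 0.522]
ft_force: [0.0, -0.6, -1.5]
grip_width: 0.0114
```

Run:
```python
from h import *
rel(fromU(-.23,-.0316,.03),YAW); held()
im,d,i=cam("scene"); cv2.imwrite("pics/v6.png",cv2.resize(im[140:300,240:440],(800,640),interpolation=2)[:600])
```

```text
t 10.60 pos [ 0.431  -0.0058  0.1091] | shift [7.91 0.1  0.23] rot [-0.003 -0.003  0.008] F [ 0.  -0.6 -1.5] w 0.0114
card n 262 centre [-115.   -35.5] [78.6 78.9] a 89.8 slope dz/dx 0.144 dz/dy 0.003 z@centre 0.1229 | TCP in unit [-0.2279 -0.034   0.1092]
```

View pics/v6.png

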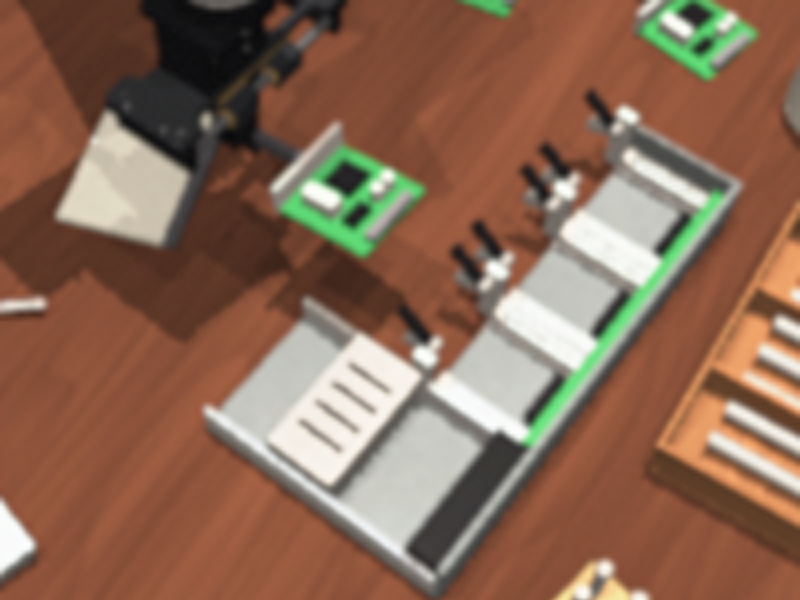

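Levers are all still open, and the board is only pitched in the grip. I set it down on the clear bench here and regrip it flat.

Call:
{"name": "arm_command", "arguments": {"plan": [[3,0.1,0.2,0,0,0.008,0],[3,0,0,0,0,0,0],[2,0,0,0,0,0,0],[0.8,0,0,0,0,0,0],[0,0,0,0,0,0,0]]}}

```text
time: 11.32
position: [0.4445, -0.0078, 0.0193]
tool_rot: [-0.484, 0.518, 0.472, 0.524]
ft_force: [-0.8, 1.0, -1.5]
grip_width: 0.0117
```

Run:
```python
from h import *
rel(fromU(-.23,-.0316,.012),YAW)
```

```text
t 11.32 pos [ 0.4445 -0.0078  0.0193] | shift [0.7  1.41 0.29] rot [-0.003 -0.006  0.018] F [-0.8  1.  -1.5] w 0.0117
```

Call:
{"name": "arm_command", "arguments": {"plan": [[0.5,0,0,-0.003,-0.006,0.018,0],[0,0,0,0,0,0,2.6],[0,0,0,0,0,0,2.6],[0,0,0,0,0,0,2.6]]}}

```text
time: 11.82
position: [0.4476, -0.0086, 0.0162]
tool_rot: [-0.481, 0.519, 0.477, 0.522]
ft_force: [-0.0, 0.6, 0.8]
grip_width: 0.0251
```

Run:
```python
from h import *
rel(fromU(-.23,-.0316,.008),YAW); held(zr=(-.01,.2))
```

```text
t 11.82 pos [ 0.4476 -0.0086  0.0162] | shift [0.81 1.71 0.35] rot [-0.    -0.001  0.006] F [-0.   0.6  0.8] w 0.0251
card n 201 centre [-97.7 -31.4] [79.9 72. ] a 0.7 slope dz/dx 0.010 dz/dy -0.026 z@centre 0.0044 | TCP in unit [-0.213  -0.035   0.0162]
```

Call:
{"name": "arm_command", "arguments": {"plan": [[0.85,0,0.1,0,0,0.006,2.6],[0,0,0,0,0,0,0],[0,0,0,0,0,0,0],[0,0,0,0,0,0,0],[0,0,0,0,0,0,0],[0,0,0,0,0,0,0]], "grip_force": 58}}

```text
time: 12.62
position: [0.4477, -0.0074, 0.0072]
tool_rot: [-0.479, 0.52, 0.479, 0.52]
ft_force: [0.5, 0.6, -1.0]
grip_width: 0.0116
```

Run:
```python
from h import *
o=robot.get_obs()
rel(fromU(-.213,-.0316,o["position"][2]+.0135),YAW); held(zr=(-.01,.2))
```

```text
t 12.62 pos [ 0.4477 -0.0074  0.0072] | shift [-1.35  0.    0.23] rot [ 0.    -0.001  0.   ] F [ 0.5  0.6 -1. ] w 0.0116
card n 209 centre [-97.9 -31.4] [79.7 74.8] a 0.0 slope dz/dx 0.012 dz/dy -0.020 z@centre 0.0040 | TCP in unit [-0.2129 -0.0339  0.0072]
```

Call:
{"name": "arm_command", "arguments": {"plan": [[-1.35,0,0.14,0,0,0,0],[0,0,0,0,0,0,0]]}}

```text
time: 12.92
position: [0.447, -0.0057, 0.0214]
tool_rot: [-0.479, 0.521, 0.479, 0.52]
ft_force: [0.1, 0.0, -2.6]
grip_width: 0.0115
```

Run:
```python
from h import *
rel(fromU(-.213,-.0325,.0212),YAW); held(zr=(-.01,.2))
```

```text
t 12.93 pos [ 0.447  -0.0057  0.0214] | shift [ 0.02 -0.08 -0.02] rot [ 0.    -0.001 -0.002] F [ 0.1  0.  -2.6] w 0.0115
card n 249 centre [-100.5  -28.1] [80.3 88. ] a 1.5 slope dz/dx -0.007 dz/dy -0.054 z@centre 0.0163 | TCP in unit [-0.214  -0.0323  0.021 ]
```

Call:
{"name": "arm_command", "arguments": {"plan": [[0,-1.5,0,0,0,0,0],[0,-1.5,0,0,0,0,0],[0,-1.5,0,0,0,0,0],[0,-0.8,0,0,0,0,0],[0,0,0,0,0,0,0]]}}

```text
time: 13.6
position: [0.5052, -0.0108, 0.0206]
tool_rot: [-0.479, 0.521, 0.479, 0.52]
ft_force: [-0.0, 0.5, -1.7]
grip_width: 0.0113
```

Run:
```python
from h import *
rel(fromU(-.15,-.0325,.0212),YAW); held(zr=(-.01,.2))
```

```text
t 13.60 pos [ 0.5052 -0.0108  0.0206] | shift [-0.06 -0.54  0.  ] rot [-0.    -0.001 -0.   ] F [-0.   0.5 -1.7] w 0.0113
card n 177 centre [84.5 64.1] [282.7  12.5] a 89.5 slope dz/dx 1.230 dz/dy -0.000 z@centre 0.0318 | TCP in unit [-0.156  -0.0324  0.0205]
```

Call:
{"name": "arm_command", "arguments": {"plan": [[-0.05,-0.6,0,0,0,0,0],[0,-0.6,0,0,0,0,0],[0,-0.6,0,0,0,0,0],[0,-0.6,0,0,0,0,0],[0,-0.6,0,0,0,0,0]]}}

```text
time: 14.28
position: [0.5342, -0.0129, 0.0207]
tool_rot: [-0.478, 0.521, 0.48, 0.519]
ft_force: [-1.2, -0.4, -0.9]
grip_width: 0.0115
```

Run:
```python
from h import *
rel(fromU(-.0855,-.0325,.0205),YAW); im,d,i=cam("scene"); cv2.imwrite("pics/v7.png",cv2.resize(im[160:290,280:440],(738,600),interpolation=2))
```

```text
t 14.28 pos [ 0.5342 -0.0129  0.0207] | shift [ 0.   -4.08 -0.03] rot [-0.    -0.    -0.004] F [-1.2 -0.4 -0.9] w 0.0115
```

View pics/v7.png

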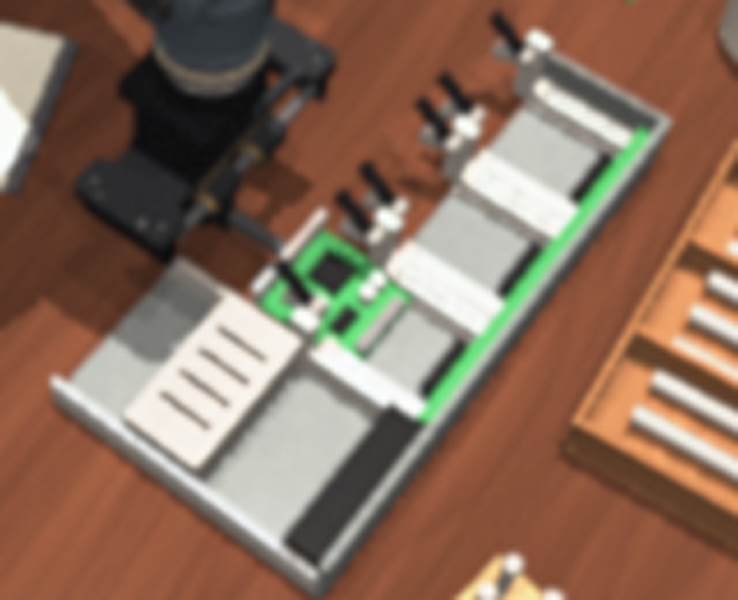

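The card is entering the right-hand bay's guides cleanly (card at (340,290)) and the levers are still open. I push on to the connector.

Call:
{"name": "arm_command", "arguments": {"plan": [[0,-0.7,0,0,0,0,0],[0,-0.7,0,0,0,0,0],[0,-0.7,0,0,0,0,0],[0,-0.7,0,0,0,0,0],[0,-0.6,0,0,0,0,0],[0,-0.4,0,0,0,0,0]]}}

```text
time: 15.08
position: [0.5758, -0.0164, 0.0205]
tool_rot: [-0.478, 0.521, 0.479, 0.519]
ft_force: [-0.1, -0.1, -1.7]
grip_width: 0.0115
```

Run:
```python
from h import *
rel(fromU(-.0855,-.0325,.0205),YAW)
```

```text
t 15.07 pos [ 0.5758 -0.0164  0.0205] | shift [ 0.    0.1  -0.02] rot [-0.    -0.001 -0.003] F [-0.1 -0.1 -1.7] w 0.0115
```

Call:
{"name": "arm_command", "arguments": {"plan": [[0,-0.25,0,0,0,0,0],[0,-0.25,0,0,0,0,0],[0,0,0,0,0,0,0]]}}

```text
time: 15.45
position: [0.5781, -0.0164, 0.0202]
tool_rot: [-0.477, 0.522, 0.481, 0.518]
ft_force: [-2.3, -0.2, 0.4]
grip_width: 0.0115
```

Run:
```python
from h import *
rel(fromU(-.0855,-.0325,.0205),YAW)
im,d,i=cam("scene"); U=toU(pts(d,i),YAW,O)
q=U[(abs(U[...,1]+.035)<.02)&(U[...,2]>.03)&(U[...,2]<.043)&(U[...,0]>-.05)&(U[...,0]<.02)]; print("panel top",len(q),np.percentile(q[:,0],[5,50,95]).round(4),np.median(q[:,2]).round(4))
```

```text
t 15.45 pos [ 0.5781 -0.0164  0.0202] | shift [-0.03  0.33 -0.04] rot [-0.    -0.    -0.009] F [-2.3 -0.2  0.4] w 0.0115
panel top 66 [-0.0476 -0.0159  0.0134] 0.0354
```

Spring contact at 2.3 N. I release the block and rise.

Call:
{"name": "arm_command", "arguments": {"plan": [[0,0,0,0,0,0,3],[0,0,0,0,0,0,3],[0,0,0,0,0,0,3],[-2,0,0,0,0,0,3],[-3,0,0,0,0,0,3],[-3,0,0,0,0,0,5.3],[-1,0,0,0,0,0,5.3],[0,0,0,0,0,0,5.3]]}}

```text
time: 16.5
position: [0.5829, -0.017, 0.1131]
tool_rot: [-0.479, 0.52, 0.478, 0.52]
ft_force: [0.4, 0.3, 0.2]
grip_width: 0.0497
```

Run:
```python
from h import *
rel(fromU(-.046,-.0325,.1),YAW)
im,d,i=cam("scene"); cv2.imwrite("pics/v8.png",cv2.resize(im[160:290,280:440],(738,600),interpolation=2))
```

```text
t 16.50 pos [ 0.5829 -0.017   0.1131] | shift [ 1.31 -3.14 -0.01] rot [-0.001 -0.001  0.001] F [0.4 0.3 0.2] w 0.0497
```

View pics/v8.png

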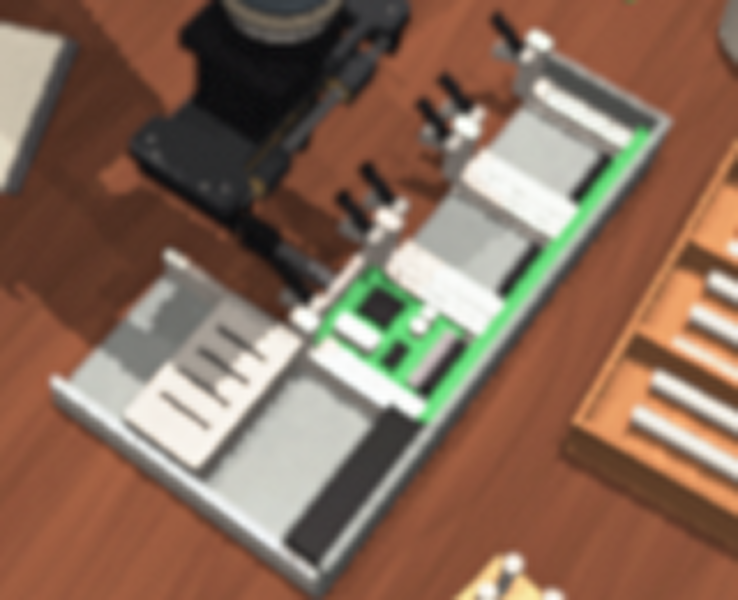

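The card is fully in bay 2 up to the connector (rear edge at (440,360)). Next I press both levers with the fingers set 68 mm apart.

Call:
{"name": "arm_command", "arguments": {"plan": [[0,-1.6,0,0,0,0,5.3],[0,-1.5,0,0,0,0,5.3],[0,0,0,0,0,0,5.3]]}}

```text
time: 16.92
position: [0.6122, -0.0193, 0.1089]
tool_rot: [-0.477, 0.522, 0.481, 0.519]
ft_force: [-0.7, -0.0, -0.7]
grip_width: 0.0529
```

Run:
```python
from h import *
rel(fromU(-.046,-.0325,.046),YAW)
```

```text
t 16.93 pos [ 0.6122 -0.0193  0.1089] | shift [ 6.29 -0.24 -0.04] rot [-0.001  0.    -0.007] F [-0.7 -0.  -0.7] w 0.0529
```

Call:
{"name": "arm_command", "arguments": {"plan": [[1.0,-0.2,0,0,0,-0.007,5.3],[1.0,0,0,0,0,0,5.3],[0.8,0,0,0,0,0,5.3],[0.8,0,0,0,0,0,5.3],[0.8,0,0,0,0,0,5.3],[0.6,0,0,0,0,0,5.3]]}}

```text
time: 17.68
position: [0.6032, -0.0182, 0.0573]
tool_rot: [-0.474, 0.525, 0.485, 0.515]
ft_force: [-0.9, -0.1, 8.2]
grip_width: 0.0532
```

Run:
```python
from h import *
rel(fromU(-.046,-.0325,.046),YAW)
```

```text
t 17.68 pos [ 0.6032 -0.0182  0.0573] | shift [ 1.11 -1.13 -0.07] rot [ 0.001  0.001 -0.021] F [-0.9 -0.1  8.2] w 0.0532
```

Call:
{"name": "arm_command", "arguments": {"plan": [[0,-1.0,0,0,0,-0.02,5.3],[0.5,-0.3,0,0,0,-0.005,5.3],[0.5,-0.2,0,0,0,0,5.3],[0.4,-0.2,0,0,0,0,5.3]]}}

```text
time: 18.18
position: [0.6106, -0.0184, 0.0461]
tool_rot: [-0.476, 0.523, 0.483, 0.516]
ft_force: [-3.8, 0.1, 12.0]
grip_width: 0.0531
```

Run:
```python
from h import *
rel(fromU(-.046,-.0325,.046),YAW)
```

```text
t 18.18 pos [ 0.6106 -0.0184  0.0461] | shift [ 0.   -0.37 -0.11] rot [ 0.002  0.001 -0.014] F [-3.8  0.1 12. ] w 0.0531
```

Call:
{"name": "arm_command", "arguments": {"plan": [[0.3,-0.2,0,0,0,-0.01,5.3],[0.3,-0.1,0,0,0,0,5.3],[0.3,-0.1,0,0,0,0,5.3]]}}

```text
time: 18.55
position: [0.6115, -0.0185, 0.0436]
tool_rot: [-0.477, 0.521, 0.482, 0.518]
ft_force: [-5.8, 0.3, 24.8]
grip_width: 0.0532
```

Run:
```python
from h import *
rel(fromU(-.046,-.0325,.044),YAW)
```

```text
t 18.55 pos [ 0.6115 -0.0185  0.0436] | shift [-0.05 -0.28 -0.11] rot [ 0.003  0.    -0.008] F [-5.8  0.3 24.8] w 0.0532
```

Hard stop at 25 N, so both levers should be closed. I rise and check.

Call:
{"name": "arm_command", "arguments": {"plan": [[-2,0,0,0,0,0,5.3],[-4,0,0,0,0,0,5.3],[-5,0,0,0,0,0,5.3],[-5,1,4,0,0,0,5.3],[0,1,5,0,0,0,5.3],[0,0,0,0,0,0,5.3]]}}

```text
time: 19.3
position: [0.5979, 0.0731, 0.2048]
tool_rot: [-0.475, 0.523, 0.483, 0.518]
ft_force: [-1.1, 0.1, -1.1]
grip_width: 0.0528
```

```bash
cat >> h.py <<'E'
def levers(name=None):
    im,d,i=cam("scene"); U=toU(pts(d,i),YAW,O); U[...,1]+=.0022; dark=cv2.cvtColor(im,cv2.COLOR_BGR2HSV)[...,2]<80
    for b in BAY:
        for s,yy in(("l",BAY[b]+.034),("r",BAY[b]-.034)):
            q=U[dark&(abs(U[...,1]-yy)<.0055)&(U[...,0]<-.018)&(U[...,0]>-.055)&(U[...,2]>.03)&(U[...,2]<.1)]
            if len(q)>3: print(b,s,len(q),"ang %.2f"%np.median(np.arctan2(q[:,2]-.060,-.010-q[:,0])+.489), end=" | ")
    print()
    if name: cv2.imwrite(f"pics/{name}.png",cv2.resize(im[160:290,280:440],(738,600),interpolation=2))
    return im,U
E
python3 - <<'E'
from h import *
im,U=levers("v9")
q=U[(abs(U[...,1]+.033)<.025)&(U[...,2]>.033)&(U[...,2]<.043)&(U[...,0]>-.03)&(U[...,0]<.01)]; print("panel top",len(q),np.percentile(q[:,0],[5,50,95]).round(4))
rel([.56,.40,.2],-.2)
E
```

```text
0 l 19 ang 1.15 | 0 r 23 ang 1.14 | 1 l 22 ang 1.21 | 1 r 28 ang 1.15 | 2 l 28 ang -0.02 | 2 r 25 ang -0.02 | 
panel top 37 [-0.0267 -0.0052 -0.0017]
t 19.35 pos [0.5989 0.0714 0.2051] | shift [ 0.61  6.62 32.42] rot [ 0.116  0.    -0.011] F [ 0.3 -0.9  0.3] w 0.0530
```

View pics/v9.png

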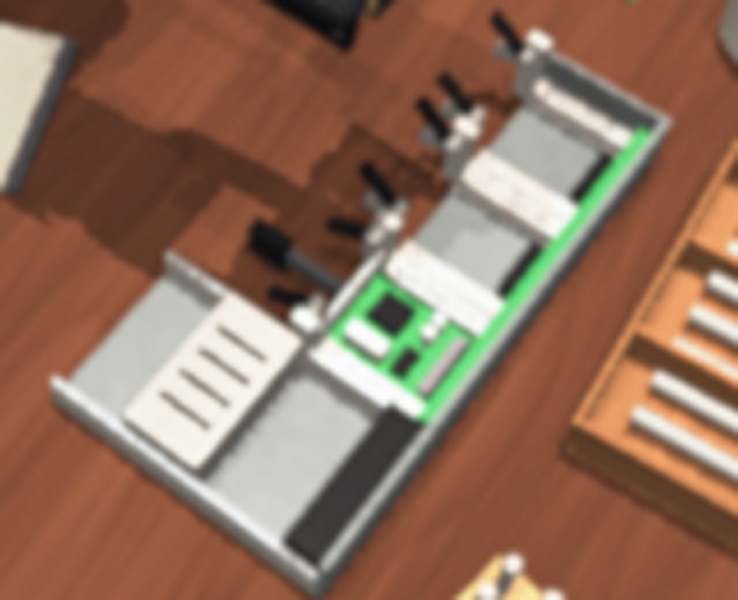

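Both bay-2 levers read −0.02 rad and the panel is home; the others are still open (about 1.15 to 1.2). Next is the left board.

Call:
{"name": "arm_command", "arguments": {"plan": [[0,0,5.0,0.02,0,0,5],[0,0,5.0,0.02,0,0,5],[0,0,5.0,0.02,0,0,5],[0,0,5.0,0.02,0,0,5],[0,0,5.0,0.02,0,0,5],[0,0,5.0,0.02,0,0,5],[0,-0.5,0,0,0,0,5]]}}

```text
time: 20.23
position: [0.6488, 0.3652, 0.1954]
tool_rot: [-0.44, 0.558, 0.445, 0.545]
ft_force: [0.4, -0.5, -0.5]
grip_width: 0.0504
```

Run:
```python
from h import *
im,W=wrist("w6"); blocks(im,W); rel([.565,.4035,.1],-.24)
hsv=cv2.cvtColor(im,cv2.COLOR_BGR2HSV); g=(cv2.inRange(hsv,(45,110,90),(75,255,255))>0)&(abs(W[...,2]-.004)<.01)
n,l,s,c=cv2.connectedComponentsWithStats(g.astype(np.uint8))
for k in range(1,n):
    if s[k,4]>200: print(c[k].round(),cv2.minAreaRect((W[l==k][:,:2]*1000).astype(np.float32)))
```

```text
[341. 102.] 30 block [565.5 400.7] [ 2.8 28.5] a 81.9 card [573.  360.5] [291.7  87.1] a 10.6 heading -79.5 deg dist 40.9
t 20.27 pos [0.6496 0.3625 0.1951] | shift [9.64 9.   2.25] rot [ 0.019 -0.011 -0.017] F [ 1.6 -1.7 -0.9] w 0.0502
[269.  19.] ((451.5650634765625, 334.9157409667969), (40.88810348510742, 73.92400360107422), 4.544689655303955)
[241.  47.] ((476.49847412109375, 306.4496154785156), (64.16287994384766, 15.282057762145996), 8.613899230957031)
[338. 196.] ((672.420654296875, 379.2284851074219), (66.75960540771484, 73.12216186523438), 78.24215698242188)
```

Run:
```python
from h import *
rel([.5605,.4035,.06],-.213)
```

```text
t 20.27 pos [0.6496 0.3625 0.1951] | shift [13.65  9.37  2.19] rot [-0.008 -0.011 -0.017] F [ 1.6 -1.7 -0.9] w 0.0502
```

Call:
{"name": "arm_command", "arguments": {"plan": [[2,4.5,1,0,-0.011,-0.017,5],[2,4,1,0,0,0,5],[3,0.5,0,0,0,0,5],[3,0,0,0,0,0,5],[0,0,0,0,0,0,5]]}}

```text
time: 20.9
position: [0.5664, 0.3899, 0.0903]
tool_rot: [-0.44, 0.557, 0.438, 0.552]
ft_force: [0.2, -0.8, 0.5]
grip_width: 0.05
```

Run:
```python
from h import *
rel([.5605,.4035,.06],-.213)
im,W=wrist("w7"); hsv=cv2.cvtColor(im,cv2.COLOR_BGR2HSV)
m=(hsv[...,2]<80)&(W[...,2]>.02)&(W[...,2]<.045)&(np.hypot(W[...,0]-.565,W[...,1]-.403)<.04); q=W[m]; print(len(q),cv2.minAreaRect((q[:,:2]*1000).astype(np.float32)) if len(q)>5 else 0)
```

```text
t 20.90 pos [0.5664 0.3899 0.0903] | shift [3.03 0.88 1.21] rot [-0.019 -0.007 -0.001] F [ 0.2 -0.8  0.5] w 0.0500
706 ((564.7398071289062, 405.7409973144531), (12.031691551208496, 31.881793975830078), 77.86610412597656)
```

Call:
{"name": "arm_command", "arguments": {"plan": [[0,0.8,1.5,-0.019,-0.007,0,5],[1.5,0,0,0,0,0,5],[1.5,0,0,0,0,0,5],[0,0,0,0,0,0,4.5]]}}

```text
time: 21.45
position: [0.5666, 0.4079, 0.0637]
tool_rot: [-0.444, 0.547, 0.444, 0.554]
ft_force: [0.4, 0.7, 0.3]
grip_width: 0.0472
```

Run:
```python
from h import *
rel([.5599,.4067,.008],-.213)
```

```text
t 21.45 pos [0.5666 0.4079 0.0637] | shift [ 5.57  0.67 -0.3 ] rot [-0.     0.007  0.007] F [0.4 0.7 0.3] w 0.0472
```

Call:
{"name": "arm_command", "arguments": {"plan": [[0.5,0.7,-0.3,0,0.007,0.007,4.5],[1.5,0,0,0,0,0,4.5],[1.5,0,0,0,0,0,4.5],[0,0,0,0,0,0,4.5]]}}

```text
time: 21.95
position: [0.5583, 0.4061, 0.0258]
tool_rot: [-0.444, 0.551, 0.444, 0.55]
ft_force: [0.3, -0.9, 0.1]
grip_width: 0.0454
```

Run:
```python
from h import *
rel([.5599,.4067,.008],-.213)
```

```text
t 21.95 pos [0.5583 0.4061 0.0258] | shift [ 1.78 -0.15  0.09] rot [-0.    -0.001 -0.001] F [ 0.3 -0.9  0.1] w 0.0454
```

Descend, grip, and lift straight up by a little over 10 cm.

Call:
{"name": "arm_command", "arguments": {"plan": [[1.8,-0.2,0.1,0,0,0,4.5],[0,0,0,0,0,0,0],[0,0,0,0,0,0,0],[0,0,0,0,0,0,0],[0,0,0,0,0,0,0],[0,0,0,0,0,0,0],[0,0,0,0,0,0,0],[0,0,0,0,0,0,0]], "grip_force": 58}}

```text
time: 22.95
position: [0.5615, 0.4071, 0.0072]
tool_rot: [-0.444, 0.55, 0.444, 0.55]
ft_force: [1.0, -0.2, -0.9]
grip_width: 0.0115
```

Run:
```python
from h import *
rel(fromU(-.22,BAY[0],.04),YAW)
```

```text
t 22.95 pos [0.5615 0.4071 0.0072] | shift [ -3.28   5.56 -23.92] rot [-0.131 -0.     0.   ] F [ 1.  -0.2 -0.9] w 0.0115
```

Call:
{"name": "arm_command", "arguments": {"plan": [[-2,0,0,0,0,0,0],[-3,0,0,0,0,0,0],[-2,1.5,-1,0,0,0,0],[0,1,-4,-0.02,0,0,0],[0,1,-4,-0.02,0,0,0],[0,1,-4,-0.02,0,0,0],[0,1,-4,-0.02,0,0,0],[0,0,-3,-0.02,0,0,0],[0,0,-2,-0.02,0,0,0],[0,0,0,0,0,0,0]]}}

```text
time: 24.2
position: [0.4699, 0.1969, 0.0909]
tool_rot: [-0.479, 0.518, 0.476, 0.526]
ft_force: [-0.2, 0.3, -1.5]
grip_width: 0.012
```

Run:
```python
from h import *
rel(fromU(-.22,BAY[0],.0212),YAW); held()
```

```text
t 24.20 pos [0.4699 0.1969 0.0909] | shift [ 6.94  1.3  -1.34] rot [-0.006  0.005  0.011] F [-0.2  0.3 -1.5] w 0.0120
card n 228 centre [-96.2 169.3] [78.9 78.1] a 89.5 slope dz/dx 0.006 dz/dy 0.015 z@centre 0.0888 | TCP in unit [-0.2072  0.1723  0.0909]
```

Call:
{"name": "arm_command", "arguments": {"plan": [[0,1.3,-1.3,-0.006,0.005,0.011,0],[1.5,0,0,0,0,0,0],[2,0,0,0,0,0,0],[1.5,0,0,0,0,0,0],[1,0,0,0,0,0,0],[0,0,0,0,0,0,0]]}}

```text
time: 25.0
position: [0.4559, 0.1881, 0.027]
tool_rot: [-0.48, 0.519, 0.48, 0.52]
ft_force: [-0.5, -0.5, -1.5]
grip_width: 0.0118
```

Run:
```python
from h import *
rel(fromU(-.213,BAY[0],.0212),YAW); held(zr=(-.01,.15))
```

```text
t 25.00 pos [0.4559 0.1881 0.027 ] | shift [ 0.58 -0.79 -0.31] rot [0.004 0.001 0.002] F [-0.5 -0.5 -1.5] w 0.0118
card n 221 centre [-110.2  159.4] [78.7 78.8] a 0.7 slope dz/dx -0.013 dz/dy 0.005 z@centre 0.0234 | TCP in unit [-0.2207  0.1617  0.0274]
```

Call:
{"name": "arm_command", "arguments": {"plan": [[0.6,-0.8,-0.3,0.004,0,0.002,0],[0,-1.5,0,0,0,0,0],[0,-1.5,0,0,0,0,0],[0,-1.3,0,0,0,0,0],[0,-0.8,0,0,0,0,0],[0,0,0,0,0,0,0]]}}

```text
time: 25.8
position: [0.5224, 0.1798, 0.0228]
tool_rot: [-0.48, 0.518, 0.478, 0.523]
ft_force: [-0.4, 0.0, -2.1]
grip_width: 0.0117
```

Run:
```python
from h import *
rel(fromU(-.15,BAY[0],.0207),YAW)
im,d,i=cam("scene"); U=toU(pts(d,i),YAW,O); hsv=cv2.cvtColor(im,cv2.COLOR_BGR2HSV)
q=U[(cv2.inRange(hsv,(45,110,90),(75,255,255))>0)&(U[...,0]<.03)&(U[...,0]>-.12)&(abs(U[...,1]-.159)<.05)]; print(len(q),(q.min(0)*1000).round(1),(q.max(0)*1000).round(1), np.percentile(q[:,1],[3,97]).round(4))
```

```text
t 25.80 pos [0.5224 0.1798 0.0228] | shift [ 0.21 -0.39 -0.02] rot [-0.001  0.003  0.007] F [-0.4  0.  -2.1] w 0.0117
115 [-81.9 118.1   2.1] [-15.2 208.6  70.1] [0.1192 0.1948]
```

Call:
{"name": "arm_command", "arguments": {"plan": [[0.2,-0.4,0,0,0.003,0.007,0],[0,-0.6,0,0,0,0,0],[0,-0.6,0,0,0,0,0],[0,-0.6,0,0,0,0,0],[0,-0.7,0,0,0,0,0],[0,-0.7,0,0,0,0,0]]}}

```text
time: 26.6
position: [0.5576, 0.1769, 0.0202]
tool_rot: [-0.478, 0.522, 0.48, 0.519]
ft_force: [0.1, 0.3, -1.4]
grip_width: 0.0113
```

Run:
```python
from h import *
rel(fromU(-.0845,BAY[0],.0205),YAW)
```

```text
t 26.60 pos [0.5576 0.1769 0.0202] | shift [-0.05 -3.41 -0.03] rot [ 0.001 -0.001 -0.005] F [ 0.1  0.3 -1.4] w 0.0113
```

Call:
{"name": "arm_command", "arguments": {"plan": [[-0.05,-0.7,0,0,0,-0.005,0],[0,-0.7,0,0,0,0,0],[0,-0.7,0,0,0,0,0],[0,-0.7,0,0,0,0,0],[0,-0.5,0,0,0,0,0],[0,-0.3,0,0,0,0,0]]}}

```text
time: 27.35
position: [0.5957, 0.1736, 0.0204]
tool_rot: [-0.479, 0.521, 0.479, 0.52]
ft_force: [-3.3, 0.6, -1.4]
grip_width: 0.0117
```

Run:
```python
from h import *
rel(fromU(-.0845,BAY[0],.0205),YAW)
```

```text
t 27.35 pos [0.5957 0.1736 0.0204] | shift [-0.01  0.42 -0.01] rot [ 0.    -0.002 -0.001] F [-3.3  0.6 -1.4] w 0.0117
```

Spring contact at 3.3 N. Release and rise.

Call:
{"name": "arm_command", "arguments": {"plan": [[0,0,0,0,0,0,3],[0,0,0,0,0,0,3],[0,0,0,0,0,0,3],[-2,0,0,0,0,0,3],[-3,0,0,0,0,0,3],[-3,0,0,0,0,0,5.3],[-1,0,0,0,0,0,5.3],[0,-1.5,0,0,0,0,5.3],[0,-1.3,0,0,0,0,5.3],[0,0,0,0,0,0,5.3]]}}

```text
time: 28.6
position: [0.626, 0.1717, 0.1194]
tool_rot: [-0.481, 0.519, 0.477, 0.521]
ft_force: [0.1, 0.3, 0.0]
grip_width: 0.0528
```

Run:
```python
from h import *
rel(fromU(-.043,BAY[0],.046),YAW); levers("v10")
```

```text
t 28.60 pos [0.626  0.1717 0.1194] | shift [ 7.35 -0.66 -0.07] rot [ 0.001 -0.     0.006] F [0.1 0.3 0. ] w 0.0528
0 l 24 ang 1.15 | 0 r 27 ang 1.14 | 1 l 29 ang 1.13 | 1 r 29 ang 1.17 | 2 l 23 ang -0.03 | 2 r 19 ang -0.00 |
```

Call:
{"name": "arm_command", "arguments": {"plan": [[1.2,-0.6,0,0,0,0.006,5.3],[1.2,0,0,0,0,0,5.3],[0.8,-0.2,0,0,0,-0.003,5.3],[0.8,-0.2,0,0,0,-0.003,5.3],[0.8,-0.2,0,0,0,-0.003,5.3],[0.7,-0.2,0,0,0,-0.003,5.3],[0.7,-0.2,0,0,0,-0.003,5.3]]}}

```text
time: 29.52
position: [0.6248, 0.1717, 0.0541]
tool_rot: [-0.475, 0.526, 0.484, 0.514]
ft_force: [-3.9, -0.4, 15.4]
grip_width: 0.0526
```

Run:
```python
from h import *
rel(fromU(-.046,BAY[0],.044),YAW)
```

```text
t 29.52 pos [0.6248 0.1717 0.0541] | shift [ 1.   -0.54 -0.06] rot [ 0.002 -0.004 -0.021] F [-3.9 -0.4 15.4] w 0.0526
```

Call:
{"name": "arm_command", "arguments": {"plan": [[0.2,-0.5,0,0,0,-0.02,5.3],[0.5,-0.2,0,0,0,-0.003,5.3],[0.4,-0.1,0,0,0,0,5.3],[0.3,-0.1,0,0,0,0,5.3]]}}

```text
time: 30.02
position: [0.6269, 0.1715, 0.045]
tool_rot: [-0.478, 0.524, 0.481, 0.515]
ft_force: [-3.1, -0.2, 10.9]
grip_width: 0.0529
```

Run:
```python
from h import *
rel(fromU(-.046,BAY[0],.044),YAW)
```

```text
t 30.02 pos [0.6269 0.1715 0.045 ] | shift [ 0.1  -0.32 -0.06] rot [ 0.003 -0.006 -0.011] F [-3.1 -0.2 10.9] w 0.0529
```

Call:
{"name": "arm_command", "arguments": {"plan": [[0.3,-0.2,0,0,0,-0.01,5.3],[0.3,-0.1,0,0,0,0,5.3],[0.3,-0.1,0,0,0,0,5.3]]}}

```text
time: 30.4
position: [0.6273, 0.1715, 0.0438]
tool_rot: [-0.48, 0.523, 0.48, 0.516]
ft_force: [-8.0, -0.8, 20.1]
grip_width: 0.053
```

Call:
{"name": "arm_command", "arguments": {"plan": [[-2,0,0,0,0,0,5.3],[-4,0,0,0,0,0,5.3],[-5,0,0,0,0,0,5.3],[-5,2,2,0,0,0,5.3],[0,4,4,0,0,0,5.3],[0,0,4,0,0,0,5.3],[0,0,0,0,0,0,5.3]]}}

```text
time: 31.28
position: [0.5747, 0.2791, 0.2062]
tool_rot: [-0.478, 0.524, 0.48, 0.516]
ft_force: [0.0, -0.3, -0.7]
grip_width: 0.0528
```

Run:
```python
from h import *
im,U=levers()
for b in(0,2):
    q=U[(abs(U[...,1]-BAY[b])<.025)&(U[...,2]>.033)&(U[...,2]<.043)&(U[...,0]>-.03)&(U[...,0]<.01)]; print(b,"panel top",len(q),np.percentile(q[:,0],[5,50,95]).round(4))
rel([.45,.325,.2],.12); im,W=wrist("w8"); blocks(im,W)
```

```text
0 l 15 ang -0.00 | 0 r 13 ang 0.01 | 1 l 27 ang 1.19 | 1 r 23 ang 1.18 | 2 l 20 ang 0.01 | 2 r 19 ang -0.00 | 
0 panel top 36 [-0.0258 -0.0055 -0.0015]
2 panel top 45 [-0.0239 -0.0051 -0.0013]
t 31.32 pos [0.5739 0.2776 0.2057] | shift [ 0.68 12.73  3.71] rot [-0.202 -0.007 -0.012] F [-1.3  0.4 -0.1] w 0.0533
[355.   6.] 58 block [373.8 327.3] [12.5  9.9] a 10.2 card [468.6 332.4] [74.1 67.2] a 5.5 heading 3.1 deg dist 95.0
```

Bay 0 is locked (levers at 0.00 and 0.01), and the last board hasn't moved. I go for it.

Call:
{"name": "arm_command", "arguments": {"plan": [[0,3.5,1.5,-0.04,0,0,5],[0,4,1.5,-0.04,0,0,5],[1,4,0.7,-0.04,0,0,5],[3,4,0,-0.04,0,0,5],[3,2,0,-0.02,0,0,5],[2,1,0,0,0,0,5],[0,0,0,0,0,0,5]]}}

```text
time: 32.25
position: [0.3874, 0.3048, 0.1122]
tool_rot: [-0.521, 0.484, 0.523, 0.47]
ft_force: [-0.7, -0.2, 1.0]
grip_width: 0.0501
```

Run:
```python
from h import *
im,W=wrist("w9"); hsv=cv2.cvtColor(im,cv2.COLOR_BGR2HSV)
m=(hsv[...,2]<80)&(W[...,2]>.02)&(W[...,2]<.045)&(np.hypot(W[...,0]-.364,W[...,1]-.325)<.04); q=W[m]; print(len(q),cv2.minAreaRect((q[:,:2]*1000).astype(np.float32)) if len(q)>5 else 0)
rel([.3595,.3245,.06],.105)
```

```text
621 ((369.4581604003906, 327.3281555175781), (45.0141716003418, 12.191049575805664), 6.938823699951172)
t 32.30 pos [0.3888 0.3054 0.113 ] | shift [5.32 2.67 2.22] rot [-0.015 -0.01  -0.015] F [-0.2 -0.2 -0.1] w 0.0499
```

Call:
{"name": "arm_command", "arguments": {"plan": [[1,2.9,2.3,0,-0.01,-0.015,5],[1.5,0,0,0,0,0,5],[1.5,0,0,0,0,0,5],[0,0,0,0,0,0,4.5]]}}

```text
time: 32.8
position: [0.3654, 0.3272, 0.0752]
tool_rot: [0.522, -0.474, -0.519, -0.482]
ft_force: [0.2, -1.0, -0.8]
grip_width: 0.0467
```

Run:
```python
from h import *
rel([.358,.326,.008],.12)
im,W=wrist("w10"); hsv=cv2.cvtColor(im,cv2.COLOR_BGR2HSV)
m=(hsv[...,2]<80)&(W[...,2]>.027)&(W[...,2]<.042)&(np.hypot(W[...,0]-.364,W[...,1]-.325)<.035); q=W[m]; print(len(q),cv2.minAreaRect((q[:,:2]*1000).astype(np.float32)) if len(q)>5 else 0)
```

```text
t 32.80 pos [0.3654 0.3272 0.0752] | shift [ 6.71  0.83 -0.08] rot [-0.035  0.004  0.012] F [ 0.2 -1.  -0.8] w 0.0467
770 ((362.8014831542969, 327.0296630859375), (31.899194717407227, 11.922128677368164), 5.056308269500732)
```

Call:
{"name": "arm_command", "arguments": {"plan": [[1.0,0.8,0,0,0.004,0.012,4.5],[1.8,0,0,0,0,0,4.5],[1.8,0,0,0,0,0,4.5],[0,0,0,0,0,0,4.5]]}}

```text
time: 33.35
position: [0.3591, 0.327, 0.0289]
tool_rot: [0.52, -0.478, -0.52, -0.48]
ft_force: [-0.6, 0.4, -0.2]
grip_width: 0.0451
```

Run:
```python
from h import *
rel([.3578,.3266,.008],.088)
```

```text
t 33.35 pos [0.3591 0.327  0.0289] | shift [ 2.09  0.14 -0.03] rot [-0.005  0.002  0.002] F [-0.6  0.4 -0.2] w 0.0451
```

Call:
{"name": "arm_command", "arguments": {"plan": [[2.1,0.1,0,0,0.002,0.002,4.5],[0,0,0,0,0,0,0],[0,0,0,0,0,0,0],[0,0,0,0,0,0,0],[0,0,0,0,0,0,0],[0,0,0,0,0,0,0],[0,0,0,0,0,0,0],[0,0,0,0,0,0,0]], "grip_force": 58}}

```text
time: 34.35
position: [0.3596, 0.3279, 0.0109]
tool_rot: [0.521, -0.477, -0.52, -0.48]
ft_force: [0.6, 0.1, -1.5]
grip_width: 0.0113
```

Run:
```python
from h import *
rel(fromU(-.225,BAY[1],.04),YAW)
```

```text
t 34.35 pos [0.3596 0.3279 0.0109] | shift [ -2.92  -6.42 -24.36] rot [0.166 0.002 0.004] F [ 0.6  0.1 -1.5] w 0.0113
```

Call:
{"name": "arm_command", "arguments": {"plan": [[-2,0,0,0,0,0,0],[-3,0,0,0,0,0,0],[-2,-0.5,-1,0,0,0,0],[0,-0.7,-4,0.03,0,0,0],[0,-0.7,-4,0.03,0,0,0],[0,-0.7,-4,0.03,0,0,0],[0,-0.7,-4,0.03,0,0,0],[0,0,-3,0.03,0,0,0],[0,0,-2,0.02,0,0,0],[0,0,0,0,0,0,0]]}}

```text
time: 35.6
position: [0.3967, 0.1032, 0.0818]
tool_rot: [-0.477, 0.521, 0.477, 0.523]
ft_force: [0.5, 0.2, -2.0]
grip_width: 0.012
```

Run:
```python
from h import *
rel(fromU(-.225,BAY[1],.0242),YAW); held()
```

```text
t 35.60 pos [0.3967 0.1032 0.0818] | shift [ 5.76 -4.79 -0.87] rot [-0.008  0.001  0.001] F [ 0.5  0.2 -2. ] w 0.0120
card n 234 centre [-163.3   68.8] [81.1 78.1] a 0.2 slope dz/dx -0.014 dz/dy 0.014 z@centre 0.0745 | TCP in unit [-0.2729  0.0727  0.0818]
```

Call:
{"name": "arm_command", "arguments": {"plan": [[0,-2.4,-0.9,-0.008,0,0,0],[1,-2.4,0,0,0,0,0],[2,0,0,0,0,0,0],[1.3,0,0,0,0,0,0],[0.8,0,0,0,0,0,0],[0,0,0,0,0,0,0]]}}

```text
time: 36.4
position: [0.4442, 0.0951, 0.0291]
tool_rot: [-0.481, 0.517, 0.482, 0.519]
ft_force: [-0.0, -0.5, -1.2]
grip_width: 0.0119
```

Run:
```python
from h import *
rel(fromU(-.205,BAY[1],.0242),YAW); held(zr=(-.01,.15))
```

```text
t 36.40 pos [0.4442 0.0951 0.0291] | shift [ 0.49 -1.98 -0.49] rot [0.009 0.002 0.001] F [-0.  -0.5 -1.2] w 0.0119
card n 247 centre [-115.    75.3] [79.9 95.3] a 2.4 slope dz/dx -0.020 dz/dy -0.041 z@centre 0.0199 | TCP in unit [-0.2246  0.0679  0.0294]
```

Call:
{"name": "arm_command", "arguments": {"plan": [[0.4,-0.5,-0.5,0.009,0.002,0,0],[0,-1.5,0,0,0,0,0],[0,-1.5,0,0,0,0,0],[0,-1.5,0,0,0,0,0],[0,-0.9,0,0,0,0,0],[0,0,0,0,0,0,0]]}}

```text
time: 37.2
position: [0.5106, 0.0838, 0.0271]
tool_rot: [-0.481, 0.519, 0.476, 0.523]
ft_force: [-0.4, -0.3, -1.3]
grip_width: 0.0117
```

Run:
```python
from h import *
rel(fromU(-.152,BAY[1],.0245),YAW)
im,d,i=cam("scene"); U=toU(pts(d,i),YAW,O); U[...,1]+=.0022; hsv=cv2.cvtColor(im,cv2.COLOR_BGR2HSV)
q=U[(cv2.inRange(hsv,(45,110,90),(75,255,255))>0)&(U[...,0]<.03)&(U[...,0]>-.12)&(abs(U[...,1]-.063)<.05)]; A=np.c_[q[:,:2],np.ones(len(q))]; q=q[q[:,2]<.03]; print(len(q),np.percentile(q,[3,97],axis=0).round(4)); 
A=np.c_[q[:,:2],np.ones(len(q))]; print(np.linalg.lstsq(A,q[:,2],rcond=None)[0])
cv2.imwrite("pics/v11.png",cv2.resize(im[150:280,300:460],(738,600),interpolation=2))
```

```text
t 37.20 pos [0.5106 0.0838 0.0271] | shift [ 0.27 -0.58  0.1 ] rot [-0.002 -0.     0.009] F [-0.4 -0.3 -1.3] w 0.0117
181 [[-0.0847  0.0248  0.0158]
 [-0.0209  0.0995  0.0267]]
[-0.00846326  0.00880458  0.01942895]
```

View pics/v11.png

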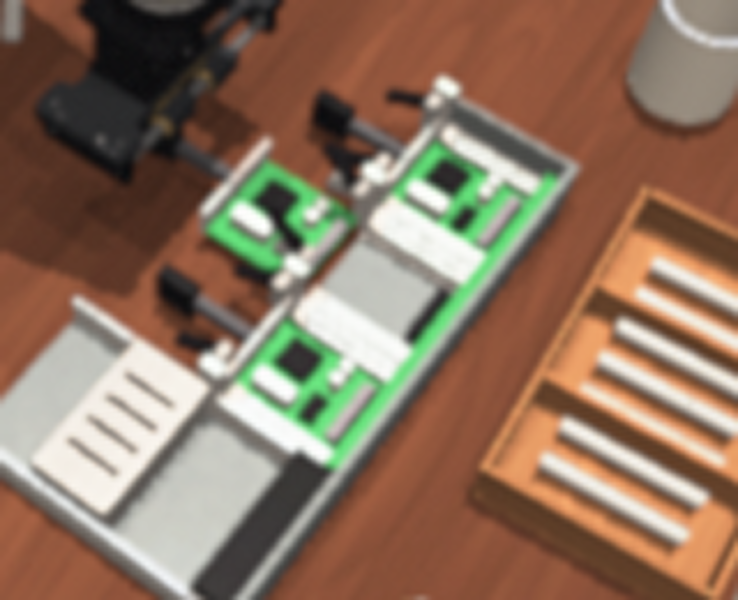

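The board lies squarely in front of the middle bay (card at (285,215)), and the two other boards are in place. I insert it.

Call:
{"name": "arm_command", "arguments": {"plan": [[0.25,-0.3,0.1,0,0,0.009,0],[0,-0.6,0,0,0,0,0],[0,-0.6,0,0,0,0,0],[0,-0.6,0,0,0,0,0],[0,-0.7,0,0,0,0,0],[0,-0.7,0,0,0,0,0],[0,-0.7,0,0,0,0,0]]}}

```text
time: 38.12
position: [0.552, 0.0817, 0.0242]
tool_rot: [-0.477, 0.522, 0.48, 0.519]
ft_force: [-0.6, 0.6, 0.1]
grip_width: 0.0115
```

Run:
```python
from h import *
rel(fromU(-.0805,BAY[1],.0235),YAW)
```

```text
t 38.12 pos [0.552  0.0817 0.0242] | shift [ 0.05 -3.58 -0.02] rot [-0.001 -0.    -0.005] F [-0.6  0.6  0.1] w 0.0115
```

Call:
{"name": "arm_command", "arguments": {"plan": [[0.05,-0.7,0,0,0,-0.003,0],[0,-0.7,0,0,0,0,0],[0,-0.7,0,0,0,0,0],[0,-0.7,0,0,0,0,0],[0,-0.5,0,0,0,0,0],[0,-0.2,0,0,0,0,0]]}}

```text
time: 38.88
position: [0.5885, 0.0786, 0.0233]
tool_rot: [-0.477, 0.522, 0.48, 0.519]
ft_force: [-5.1, 0.9, 1.5]
grip_width: 0.0116
```

Run:
```python
from h import *
rel(fromU(-.0805,BAY[1],.0235),YAW)
```

```text
t 38.88 pos [0.5885 0.0786 0.0233] | shift [-0.02  0.08 -0.02] rot [-0.001 -0.    -0.005] F [-5.1  0.9  1.5] w 0.0116
```

Call:
{"name": "arm_command", "arguments": {"plan": [[0,0,0,0,0,0,3],[0,0,0,0,0,0,3],[0,0,0,0,0,0,3],[-2,0,0,0,0,0,3],[-3,0,0,0,0,0,3],[-3,0,0,0,0,0,5.3],[-1,0,0,0,0,0,5.3],[0,-1.5,0,0,0,0,5.3],[0,-1.5,0,0,0,0,5.3],[0,0,0,0,0,0,5.3]]}}

```text
time: 40.12
position: [0.6202, 0.0758, 0.1149]
tool_rot: [-0.478, 0.521, 0.479, 0.52]
ft_force: [0.5, 0.4, 0.3]
grip_width: 0.0532
```

Run:
```python
from h import *
rel(fromU(-.041,BAY[1],.046),YAW); im,U=levers()
q=U[(abs(U[...,1]-.063)<.025)&(U[...,2]>.033)&(U[...,2]<.043)&(U[...,0]>-.03)&(U[...,0]<.01)]; print("panel top",len(q),np.percentile(q[:,0],[5,50,95]).round(4))
```

```text
t 40.12 pos [0.6202 0.0758 0.1149] | shift [ 6.89 -0.7  -0.  ] rot [-0.001 -0.    -0.001] F [0.5 0.4 0.3] w 0.0532
0 l 16 ang -0.00 | 0 r 15 ang 0.00 | 1 l 26 ang 1.15 | 1 r 31 ang 1.17 | 2 l 28 ang 0.00 | 2 r 25 ang -0.02 | 
panel top 29 [-0.0275 -0.0134 -0.0096]
```

Panel front is about 8 mm out, as expected. I press the middle levers.

Call:
{"name": "arm_command", "arguments": {"plan": [[1.2,-0.6,0,0,0,0,5.3],[1.0,0,0,0,0,0,5.3],[0.8,-0.2,0,0,0,-0.004,5.3],[0.8,-0.2,0,0,0,-0.004,5.3],[0.8,-0.2,0,0,0,-0.004,5.3],[0.7,-0.3,0,0,0,-0.004,5.3],[0.6,-0.3,0,0,0,-0.004,5.3]]}}

```text
time: 41.05
position: [0.6172, 0.0764, 0.0529]
tool_rot: [-0.473, 0.526, 0.485, 0.514]
ft_force: [-5.1, -0.2, 16.4]
grip_width: 0.0531
```

Run:
```python
from h import *
rel(fromU(-.046,BAY[1],.044),YAW)
```

```text
t 41.05 pos [0.6172 0.0764 0.0529] | shift [ 0.88 -0.51 -0.04] rot [ 0.001 -0.002 -0.024] F [-5.1 -0.2 16.4] w 0.0531
```

Call:
{"name": "arm_command", "arguments": {"plan": [[0.2,-0.5,0,0,0,-0.02,5.3],[0.5,-0.2,0,0,0,-0.003,5.3],[0.3,-0.1,0,0,0,0,5.3],[0.3,-0.1,0,0,0,-0.006,5.3]]}}

```text
time: 41.55
position: [0.6194, 0.0762, 0.0441]
tool_rot: [-0.478, 0.522, 0.481, 0.517]
ft_force: [-5.0, -0.1, 17.9]
grip_width: 0.053
```

Run:
```python
from h import *
rel(fromU(-.046,BAY[1],.044),YAW)
```

```text
t 41.55 pos [0.6194 0.0762 0.0441] | shift [ 0.   -0.27 -0.04] rot [ 0.002 -0.003 -0.007] F [-5.  -0.1 17.9] w 0.0530
```

Call:
{"name": "arm_command", "arguments": {"plan": [[0.3,-0.2,0,0,0,-0.006,5.3],[0.3,-0.1,0,0,0,0,5.3]]}}

```text
time: 41.8
position: [0.6196, 0.0762, 0.0438]
tool_rot: [-0.479, 0.522, 0.48, 0.517]
ft_force: [-7.0, 0.0, 22.6]
grip_width: 0.0529
```

Call:
{"name": "arm_command", "arguments": {"plan": [[-2,0,0,0,0,0,5.3],[-4,0,0,0,0,0,5.3],[-4,0,0,0,0,0,3],[-2,4,-4,0,0,0,1],[0,4,-5,0,0,0,0],[0,2,-5,0,0,0,0],[0,0,-5,0,0,0,0],[0,0,0,0,0,0,0]]}}

```text
time: 42.8
position: [0.5019, -0.1086, 0.1666]
tool_rot: [-0.48, 0.521, 0.48, 0.516]
ft_force: [0.5, 0.3, -0.2]
grip_width: 0.0032
```

Run:
```python
from h import *
im,U=levers()
for b in BAY:
    q=U[(abs(U[...,1]-BAY[b])<.025)&(U[...,2]>.033)&(U[...,2]<.043)&(U[...,0]>-.03)&(U[...,0]<.01)]; print(b,"panel top",len(q),np.percentile(q[:,0],[50,95]).round(4))
q=U[(abs(U[...,2]-.048)<.005)&(U[...,0]<.02)&(U[...,0]>-.12)&(U[...,1]<-.085)&(U[...,1]>-.205)]; print("cassette",cv2.minAreaRect((q[:,:2]*1000).astype(np.float32)))
rel(fromU(-.11,-.1443,.022),YAW)
```

```text
0 l 15 ang 0.01 | 0 r 14 ang -0.01 | 1 l 21 ang 0.01 | 1 r 18 ang 0.00 | 2 l 24 ang -0.01 | 2 r 20 ang -0.02 | 
0 panel top 34 [-0.0054 -0.0017]
1 panel top 37 [-0.0059 -0.0018]
2 panel top 44 [-0.0059 -0.0019]
cassette ((-32.90109634399414, -143.39437866210938), (117.40621185302734, 62.19901657104492), 89.24092102050781)
t 42.85 pos [ 0.5012 -0.1066  0.1663] | shift [14.41 -4.22 -1.58] rot [ 0.007 -0.003 -0.007] F [-0.3  0.3 -0.1] w 0.0024
```

All six levers closed (|angle| ≤ 0.02) and all three panels home. Now the cassette.

Call:
{"name": "arm_command", "arguments": {"plan": [[2,-3.5,-1.6,0.007,-0.003,-0.007,0],[3,0,0,0,0,0,0],[3,0,0,0,0,0,0],[3,0,0,0,0,0,0],[0,0,0,0,0,0,0]]}}

```text
time: 43.48
position: [0.5361, -0.1182, 0.0519]
tool_rot: [-0.48, 0.518, 0.482, 0.519]
ft_force: [0.0, -0.2, 0.2]
grip_width: 0.0002
```

Run:
```python
from h import *
rel(fromU(-.1,-.1443,.022),YAW)
```

```text
t 43.48 pos [ 0.5361 -0.1182  0.0519] | shift [ 2.98 -1.57 -0.74] rot [ 0.006  0.003 -0.001] F [ 0.  -0.2  0.2] w 0.0002
```

Call:
{"name": "arm_command", "arguments": {"plan": [[1.0,0,-0.7,0.006,0.003,0,0],[1.9,0,0,0,0,0,0],[0,0,0,0,0,0,0]]}}

```text
time: 43.85
position: [0.5376, -0.1248, 0.0241]
tool_rot: [-0.481, 0.52, 0.478, 0.52]
ft_force: [-0.6, 0.2, 0.6]
grip_width: 0.0003
```

Run:
```python
from h import *
rel(fromU(-.075,-.144,.022),YAW); print(toU(robot.get_obs()["position"][None],YAW,O))
```

```text
t 43.85 pos [ 0.5376 -0.1248  0.0241] | shift [ 0.22 -3.87 -0.06] rot [ 0.002 -0.002  0.003] F [-0.6  0.2  0.6] w 0.0003
[[-0.11368925 -0.14350176  0.02406742]]
```

Call:
{"name": "arm_command", "arguments": {"plan": [[0,-1.3,0,0,0,0,0],[0,-1.3,0,0,0,0,0],[0,-0.9,0,0,0,0,0],[0,-0.8,0,0,0,0,0],[0,-0.8,0,0,0,0,0],[0,-0.8,0,0,0,0,0],[0,-0.8,0,0,0,0,0]]}}

```text
time: 44.72
position: [0.6002, -0.129, 0.0269]
tool_rot: [-0.476, 0.523, 0.484, 0.515]
ft_force: [-8.6, -1.5, 5.7]
grip_width: 0.0005
```

Run:
```python
from h import *
rel(fromU(-.0045,-.144,.024),YAW)
im,U=levers(); q=U[(abs(U[...,2]-.048)<.005)&(U[...,0]<.08)&(U[...,0]>-.12)&(U[...,1]<-.085)&(U[...,1]>-.205)]; print("cassette",cv2.minAreaRect((q[:,:2]*1000).astype(np.float32)))
```

```text
t 44.73 pos [ 0.6002 -0.129   0.0269] | shift [ 0.21 -4.64 -0.17] rot [ 0.004 -0.    -0.015] F [-8.6 -1.5  5.7] w 0.0005
0 l 15 ang -0.02 | 0 r 17 ang 0.01 | 1 l 24 ang -0.03 | 1 r 19 ang 0.01 | 2 l 20 ang -0.02 | 2 r 19 ang 0.01 | 
cassette ((22.684383392333984, -143.7789764404297), (116.7949447631836, 114.65888214111328), 89.70022583007812)
```

Call:
{"name": "arm_command", "arguments": {"plan": [[0.1,-0.8,-0.1,0.002,0,-0.012,0],[0,-0.8,0,0,0,-0.003,0],[0,-0.8,0,0,0,-0.003,0],[0,-0.8,0,0,0,-0.003,0],[0,-0.8,0,0,0,-0.003,0]]}}

```text
time: 45.4
position: [0.6279, -0.131, 0.0248]
tool_rot: [-0.473, 0.523, 0.487, 0.515]
ft_force: [-8.6, -2.1, 6.1]
grip_width: 0.0007
```

Run:
```python
from h import *
rel(fromU(-.0045,-.144,.024),YAW)
```

```text
t 45.40 pos [ 0.6279 -0.131   0.0248] | shift [ 0.03 -1.87 -0.19] rot [ 0.005  0.004 -0.022] F [-8.6 -2.1  6.1] w 0.0007
```

Call:
{"name": "arm_command", "arguments": {"plan": [[0,-0.7,-0.2,0.003,0.004,-0.018,0],[0,-0.7,0,0,0,-0.004,0],[0,-0.7,0,0,0,-0.004,0],[0,-0.6,0,0,0,-0.004,0]]}}

```text
time: 45.9
position: [0.6453, -0.1326, 0.024]
tool_rot: [-0.475, 0.522, 0.485, 0.517]
ft_force: [-11.0, -1.1, 8.9]
grip_width: 0.0007
```

Run:
```python
from h import *
rel(fromU(-.0045,-.144,.024),YAW)
```

```text
t 45.90 pos [ 0.6453 -0.1326  0.024 ] | shift [-0.   -0.12 -0.16] rot [ 0.003  0.004 -0.016] F [-11.   -1.1   8.9] w 0.0007
```

Almost home (1.2 mm by dead reckoning). I push until the stop shows in the force.

Call:
{"name": "arm_command", "arguments": {"plan": [[0,-0.5,-0.1,0.002,0.003,-0.01,0],[0,-0.5,0,0,0,-0.004,0]]}}

```text
time: 46.15
position: [0.6451, -0.1325, 0.0236]
tool_rot: [-0.472, 0.525, 0.487, 0.514]
ft_force: [-11.7, -2.7, 8.8]
grip_width: 0.0006
```

Run:
```python
from h import *
rel(fromU(-.0045,-.144,.024),YAW)
```

```text
t 46.15 pos [ 0.6451 -0.1325  0.0236] | shift [-0.05 -0.14 -0.18] rot [ 0.003  0.004 -0.026] F [-11.7  -2.7   8.8] w 0.0006
```

It stopped advancing. I back off and rise to see whether that is the stop.

Call:
{"name": "arm_command", "arguments": {"plan": [[0,2,0,0,0,0,0],[-1,4,0,0,0,0,0],[-5,4,0,0,0,0,0],[-6,2,0,0,0,0,0],[-3,4,0,0,0,0,0],[0,0,0,0,0,0,0]]}}

```text
time: 46.9
position: [0.4915, -0.122, 0.1808]
tool_rot: [-0.476, 0.522, 0.482, 0.517]
ft_force: [0.5, 0.3, -0.4]
grip_width: 0.0004
```

Run:
```python
from h import *
im,U=levers("v12"); q=U[(abs(U[...,2]-.048)<.004)&(U[...,0]<.08)&(U[...,0]>-.06)&(U[...,1]<-.085)&(U[...,1]>-.205)]; print("cassette scene",cv2.minAreaRect((q[:,:2]*1000).astype(np.float32)), np.percentile(q[:,0],[2,98]))
i2=cam("top"); V=toU(pts(i2[1],i2[2]),YAW,O); q=V[(abs(V[...,2]-.048)<.004)&(V[...,0]<.08)&(V[...,0]>-.06)&(V[...,1]<-.085)&(V[...,1]>-.205)]; print("cassette top",cv2.minAreaRect((q[:,:2]*1000).astype(np.float32)))
r=V[(V[...,2]>.05)&(V[...,2]<.06)&(V[...,0]>.085)&(V[...,0]<.12)&(abs(V[...,1])<.2)]; print("rear top",np.percentile(r[:,0],[2,98]))
for b in BAY:
    q=U[(abs(U[...,1]-BAY[b])<.025)&(U[...,2]>.033)&(U[...,2]<.043)&(U[...,0]>-.03)&(U[...,0]<.01)]; print(b,"panel",np.percentile(q[:,0],[50,95]).round(4))
rel([.5,-.1,.2],YAW)
```

```text
0 l 16 ang -0.01 | 0 r 13 ang -0.04 | 1 l 22 ang -0.01 | 1 r 18 ang -0.01 | 2 l 21 ang 0.01 | 2 r 21 ang 0.01 | 
cassette scene ((31.956005096435547, -143.58609008789062), (116.6837387084961, 95.99961853027344), 89.88095092773438) [0.00654786 0.07844287]
cassette top ((40.51094055175781, -144.28750610351562), (78.49401092529297, 116.94732666015625), 0.35896044969558716)
rear top [0.09067645 0.09722642]
0 panel [-0.0056 -0.0019]
1 panel [-0.0053 -0.0022]
2 panel [-0.0056 -0.0016]
t 47.00 pos [ 0.4936 -0.1228  0.1793] | shift [-2.07 -0.43  2.32] rot [ 0.002  0.001 -0.011] F [0.2 0.2 0.5] w 0.0007
```

View pics/v12.png

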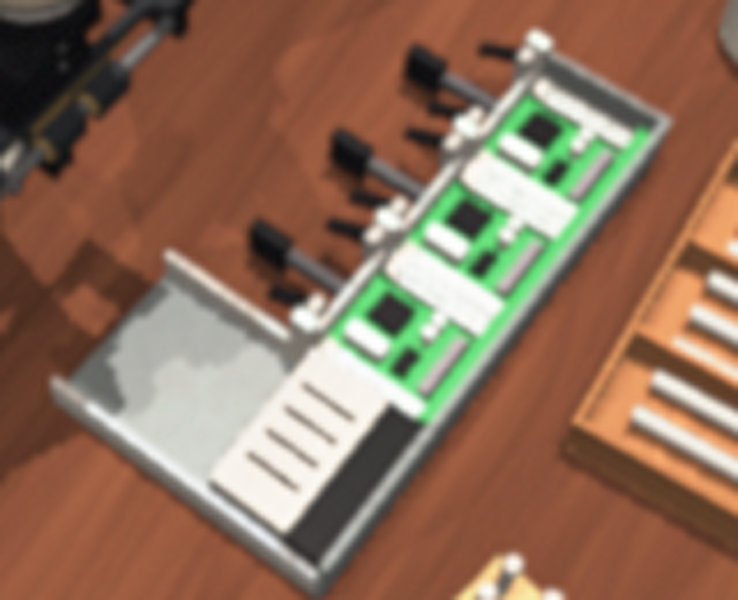

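The picture shows the cassette meeting the black stop block, all boards in and all levers down. One numeric check of the cassette's front edge by colour.

Run:
```python
from h import *
for n in("scene","top"):
    im,d,i=cam(n); U=toU(pts(d,i),YAW,O); hsv=cv2.cvtColor(im,cv2.COLOR_BGR2HSV).astype(int)
    m=(hsv[...,2]>190)&(U[...,2]>.04)&(U[...,2]<.056)&(abs(U[...,1]+.144)<.045)&(U[...,0]>-.06)&(U[...,0]<.08)
    f=[];r=[]
    for y in np.arange(-.18,-.10,.01):
        q=U[m&(abs(U[...,1]-y)<.005)]; f.append(q[:,0].min()); r.append(q[:,0].max())
    print(n,"front",np.round(f,4),"rear",np.round(r,4))
    w=U[(abs(U[...,2]-.0555)<.004)&(U[...,0]>.085)&(abs(U[...,1])<.2)&(U[...,0]<.115)]; print(" wall outer x",np.percentile(w[:,0],[50,98]).round(4))
z=np.load("pics/top0.npz"); im,d,i=cam("top")
for a in(z["im"],im): 
    g=((a[215:260,415:450].min(2)>170)).astype(np.uint8); print("tin px",np.round(np.argwhere(g).mean(0)[::-1]+[415,215],1))
```

```text
scene front [0.0065 0.0054 0.0056 0.006  0.0058 0.0066 0.0061 0.0061] rear [0.0651 0.065  0.0646 0.0645 0.0649 0.0649 0.0652 0.0647]
 wall outer x [0.0979 0.1003]
top front [0.004  0.0039 0.0025 0.0048 0.004  0.0027 0.0026 0.0046] rear [0.0636 0.0626 0.0634 0.0639 0.0631 0.062  0.0634 0.0639]
 wall outer x [0.0938 0.0971]
tin px [433.  235.7]
tin px [433.  235.7]
```

```bash
python3 -c "
from h import *
print(robot.get_obs()['joint_velocities'].round(3)); print(workorder.hand_in())"
```

```text
[-0.001  0.007  0.007 -0.002  0.005 -0.001]
the job is handed in; nothing more can be done
None
```

All three green boards are locked into the unit's three bays, with both ejector levers closed on each. The cassette went in last and is against its stop. The job is handed in at about 47 s; the rig gave no verdict.

**Last checks**
- **Levers:** all six read within 0.04 rad of closed, against a limit of 0.15.
- **Boards:** the panel tops sit at the same depth in all three bays (median x about −5.5 mm), which matches the seated position.
- **Cassette:** the scene camera puts its front about 6 mm and its rear about 65 mm behind the unit's front line, where home is 5 mm and 65 mm. The top camera read 1 to 2 mm less throughout, including on the unit's rear wall, so I put that down to its calibration. The cassette stopped advancing under an 11 to 12 N push, and the last picture shows it meeting the stop block.
- **Tin:** it sits on the same pixel as at the start, (433, 236).
- **Look-alikes:** I left the brown and turquoise ones alone.

**What went wrong on the way**
- My first grip on the first board was too shallow, so I redid it.
- I then lowered that board onto the open lever tips and it tipped in the grip. I set it down on clear bench, regripped it flat and inserted it; the levers stayed open.

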